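Make up the print job's set-up tray

ROBOT

A 6-joint arm with a two-finger parallel gripper is mounted at the origin on the work surface. World frame = base frame: x ahead of the robot, y to its left, z up, the work surface at z = 0. Lengths are in m, angles in degrees, forces in N, time in s.
With the tool pointing down it reaches from about 0.275 to 0.725 m from the base axis. Payload 15.9 kg.
Tool frame: the origin (TCP) lies on the centre line of the jaws, within the pads' length; the fingertips stand 14 mm ahead of it and the grasp point (between the pads) lies 5 mm behind it (ctrl.nose_length is the distance from the TCP to the fingertips, in m); z points along the fingers, y is the direction in which the jaws open and shut (so a half turn about z gives the same grasp; the last joint's range is limited). The gripper opens to 85 mm and grips with 20 to 120 N. Pads are 22 mm wide; open, the fingers measure 114 mm over their backs; the gripper's body (76 mm by 85 mm) begins 54 mm behind the grasp point. The pads swing forward as they close: fully open they stand 13 mm farther back than shut.
Start: joints at [-69.041, 12.198, -1.971, 75.831, 0, 90], TCP at [0.179, -0.467, 0.245] pointing down, gripper open.
Joint ranges: [-170.91, 170.91], [-42.67, 98.43], [-65.05, 77.54], [-120.47, 116.71], [-90, 82.35], [-180, 180]. Speed limits (degrees/s): [108.29, 108.29, 136.94, 147.25, 180, 180].

INTERFACE

Orientations are given as [roll, pitch, yaw] about the fixed x, y, z axes, in that order (R = Rz(yaw) Ry(pitch) Rx(roll)).
In Python, from plant import monitor, vision, order, ctrl gives the robot as it stands.
- The arm moves only by the tool drive_tool, never from a script. Its argument "targets" is a list of rows, each a list of 3 entries, a list of its own where there are three numbers: the opening, from 0 (shut) to 1 (fully open), then the shift along the tool's x, y, z normalised to -1 to 1, where 1 is 200 mm, then the turn about the tool's z normalised to -1 to 1, where 1 is 45 degrees. A call has 1 to 5 rows; each row is the pose to reach, as a shift and turn from the pose commanded when the call began, along the tool's axes at that moment; what a row does not reach only later rows make up. A row lasts 1/8 s, in which the tool goes at most 62.5 mm and 10.7 degrees, less where a joint would pass 70% of its speed; a pose out of reach is approached as far as the arm can. A call with a number of a shift or a turn outside -1 to 1 is refused whole. A call with a gripper value outside its range is refused whole. The fingers move at their own pace and stop on an object; the grip force is fixed at half the most. Time passes only in rows, so rows that repeat a pose let the fingers close. It gives the time, the measured TCP pose, the force and the opening at its end, in the units of the state.
- monitor.sense(): the state, without advancing time (a new reading comes with each control period).
- vision.capture(name): name is "scene" or "top" or "wrist"; returns the picture (420x560x3 uint8, red, green, blue); there is no depth.
- vision.calibration(name): a dict with "fov_y" (degrees; the focal length in pixels is half the picture's height over the tangent of half this angle, whatever the lens; pixels are square), "cx", "cy" (the principal point, pixels), "dist_coeffs" ([k1, k2, p1, p2, k3] as OpenCV has them; the pictures are not rectified), "xyz" and "orientation" of the camera in the world. Camera axes: x right, y down, z forward; pixel columns grow to the right and rows downward; lengths in m; the calibration is good to about 2 mm. A picture is of the moment at which its call begins: read the wrist's pose just before it. calibration takes no time and is no camera call; for the wrist camera it gives the pose at the moment of the call.
- order.finish_job(): hands the job in, once; it reports no verdict.
Trained networks look in the newest picture that a camera, given by its name, has taken for a name from the list of things; names that differ only in an ending like _2 or _b are one class to them, and where a whole thing is asked for, a point or a joint stands for the part that bears it (a point fixed in the world has none). Each returns a list of dicts, best first, with "confidence" (0 to 1); they miss things now and then, are a little off and sometimes report something else, mostly with a low value. They report only what shows in the picture. A call takes as long as a camera call. They do not tell look-alikes from the thing itself.
- vision.silhouettes(label, camera): "mask" (420x560 bool, what is visible of it).
- vision.tip_of(label, camera): "position" ([x, y, z] in m, in world coordinates, good to about 4 mm: a listed point, or the origin of a listed thing).
The state is a dict: "time": time; "joint_positions": joint angles; "joint_vel": joint speeds; "joint_torque": joint torques, N m; "tool_pos": TCP position; "tool_rot": TCP orientation; "wrist_force": force on the tool from outside, world axes, zero at the start; "ft_torque": the same for the moment, N m; "width": finger opening in m.
Only numpy, scipy, OpenCV 4.12 (cv2) and the standard library are available. Lean on these libraries where they do the work, as an engineer would, in place of code of your own. Each camera call takes 0.05 s, during which the arm holds its last target.

TASK

Make up the set-up tray for the next print job: press the tan resin part nest, the L-shaped aluminium stop and the full one of the two identical ink tins into their matching cutouts in the sloping foam insert, each fully home on the cutout's floor, the tin with its lid up. Only the weight tells the full tin from the empty one; leave the empty one standing upright on the bench and everything else on the bench where it is.

Things in the scene. Friction and masses are not known exactly. Their poses are not given: they have to be found in the camera images.
- insert: foam insert, 160 x 310 mm, dark grey with yellow cutout floors, in a blue tray on a fixed stand; it slopes 0.45 rad (26 deg), low edge towards the robot. Origin: centre of the foam's top face; z its outward normal, x straight up the slope (away from the robot), y horizontal, to the left seen from the robot. Tray rim: 5 mm above the foam, highest edge 145 mm over the bench
- cut_nest (a point): centre of the nest's house-shaped cutout, on the foam's top face, axes as the insert (at -100 mm in its y). Nose end towards +x. 20 mm deep, outline 2 mm larger all round than the nest, mouth bevelled 3 mm. Springy lips of foam on the long side walls, 5 to 14 mm down, pinch the part: it does not drop in by itself but must be pressed down with about 5 to 18 N
- cut_stop (a point): the stop's L-shaped cutout: middle of the long limb's cutout, on the foam's top face, axes as the insert (at -20 mm in its y). Long limb along x; short limb leaves its -x end towards +y. 20 mm deep, 2 mm larger all round than the stop, mouth bevelled 3 mm, springy lips on the long limb's walls (press with 5 to 18 N)
- cut_tin (a point): centre of the tin's round cutout, on the foam's top face, axes as the insert (at +100 mm in its y). 62 mm across (the tin is 58), 20 mm deep, mouth bevelled 3 mm, two springy lips (press with 5 to 18 N)
- nest_mid (a point): centre (half-way up) of the tan cast-resin part nest, flat on the bench: 38 mm high, upright sides, house-shaped from above: 44 mm wide in y from x = -45 to x = +15 mm, then tapering to a blunt 16 mm wide nose at x = +45 mm. Its z is up, x points to the nose. The lowest 6 mm taper in by 2.5 mm. 0.2 kg. Seated, it stands 18 mm proud of the foam, its x and z along the cutout's
- stop_mid (a point): the aluminium L-shaped stop, lying flat on the bench, 36 mm high: the point half-way up at the middle of its long limb. Long limb 80 x 20 mm: x = -40 to +40, y = -10 to +10 mm. Short limb 20 mm wide at the long limb's -x end: x = -40 to -20, y = +10 to +50 mm. z is up. The lowest 6 mm taper in by 2.5 mm. 0.23 kg; its centre of mass is at x = -10, y = +10 mm. Seated, it stands 16 mm proud, its x and z along the cutout's
- tin_p_mid (a point): centre (half-way up) of one closed ink tin, a cylinder 58 mm across and 78 mm tall with a red band, standing on the bench, its z up to the lid. One of the two tins is full, about 0.36 kg; the other is empty, about 0.07 kg; they look the same. Seated, the tin stands 58 mm proud of the foam
- tin_q_mid (a point): centre of the other tin, identical to look at
- wash_bottle: washing bottle, 60 mm across and 185 mm tall with its bent spout, translucent with a blue cap; origin at its underside (bystander)
- tape_roll: roll of beige masking tape lying flat, 84 mm across, 24 mm high; origin at its underside (bystander)
- screwdriver: red screwdriver, 180 mm long, lying on the bench; its own x runs along it towards the tip (bystander)
- moulding_1: cream plastic moulding, a strip 71 x 18 x 9 mm with one slanted end, lying flat (bystander)
- moulding_2: a second cream moulding, the same (bystander)
- mix_cup: empty white mixing cup, 70 mm across, 60 mm high (bystander)
There are look-alikes about, which are no part of the job. What is shaped like the part that bears tin_q_mid but green or orange is not meant.

How it is judged (in metres and radians):
At the end, for the whole second after the job is handed in: Nest, stop and full tin released, at rest in their own cutouts: within 3 mm of fully home, 5 mm of centre, 0.08 rad of square to the foam; nest and stop in line within 0.1 rad, tin lid up. The empty tin (under 1.5 N on the bench) at rest on the bench, upright within 0.1 rad (z of nest_mid in the frame of cut_nest between -0.005 and 0.002 m and x of nest_mid in the frame of cut_nest between -0.005 and 0.005 m and y of nest_mid in the frame of cut_nest between -0.005 and 0.005 m and angle between the z axis of nest_mid and the z axis of cut_nest, either way round below 0.08 rad and linear speed of each of nest, stop below 0.02 m/s and angle between the x axis of nest_mid and the x axis of cut_nest, either way round below 0.1 rad and z of stop_mid in the frame of cut_stop between -0.006 and 0.001 m and x of stop_mid in the frame of cut_stop between -0.005 and 0.005 m and y of stop_mid in the frame of cut_stop between -0.005 and 0.005 m and angle between the z axis of stop_mid and the z axis of cut_stop, either way round below 0.08 rad and angle between the x axis of stop_mid and the x axis of cut_stop, either way round below 0.1 rad and (((z of tin_p_mid in the frame of cut_tin between 0.015 and 0.022 m and x of tin_p_mid in the frame of cut_tin between -0.005 and 0.005 m and y of tin_p_mid in the frame of cut_tin between -0.005 and 0.005 m and angle between the z axis of tin_p_mid and the z axis of cut_tin, either way round below 0.08 rad and linear speed of tin_p below 0.02 m/s) and angle between tin_p_mid's own z axis and vertical below 0.6 rad and angle between tin_q_mid's own z axis and vertical below 0.1 rad and height (world z) of tin_q_mid between 0.033 and 0.045 m and linear speed of tin_q below 0.02 m/s and contact force between tin_q and anything else below 1.5 N) or ((z of tin_q_mid in the frame of cut_tin between 0.015 and 0.022 m and x of tin_q_mid in the frame of cut_tin between -0.005 and 0.005 m and y of tin_q_mid in the frame of cut_tin between -0.005 and 0.005 m and angle between the z axis of tin_q_mid and the z axis of cut_tin, either way round below 0.08 rad and linear speed of tin_q below 0.02 m/s) and angle between tin_q_mid's own z axis and vertical below 0.6 rad and angle between tin_p_mid's own z axis and vertical below 0.1 rad and height (world z) of tin_p_mid between 0.033 and 0.045 m and linear speed of tin_p below 0.02 m/s and contact force between tin_p and anything else below 1.5 N))); the robot touches nothing.
It fails at once if a bystander (washing bottle, tape roll, screwdriver, a moulding or the mixing cup) is shifted by more than 30 mm (distance of any of wash_bottle, tape_roll, screwdriver, moulding_1, moulding_2, mix_cup from where it was at the start of the episode above 0.03 m).
It also fails if it takes over 72 s, if anything falls off the work surface, if the arm or the gripper's body presses on something with over 40 N, if the wrist force passes 120 N, or if a joint passes its speed limit or range.

## Working session

There is one attempt and no reset: what is moved stays moved. The work goes in short steps, Python scripts to look and compute and a tool call to move; the robot and the scene stay as the last step left them, time stands still between calls to the robot, and variables do not carry over. Pictures are saved under pics/ and viewed, and the job is handed in when it is done.

Besides the shell and the picture viewer there is one more tool, called by a JSON object that holds its "api" and its "payload", one argument or row to a line. drive_tool: Moves the arm, as the interface text tells. Its arguments: {"type":"object","properties":{"targets":{"type":"array"}},"required":["targets"]}

```bash
ls; mkdir -p pics; cat > h.py <<'E'
import numpy as np, cv2
from plant import monitor, vision, order, ctrl
from scipy.spatial.transform import Rotation as R
def cap(n,f):
    im=vision.capture(n); cv2.imwrite('pics/'+f,im[:,:,::-1]); return im
def K(n):
    c=vision.calibration(n); f=210/np.tan(np.radians(c['fov_y']/2))
    return np.array([[f,0,c['cx']],[0,f,c['cy']],[0,0,1]]),np.array(c['dist_coeffs'],float),np.array(c['xyz']),R.from_euler('xyz',c['orientation'],degrees=True).as_matrix()
def proj(n,P,cal=None):
    k,d,t,Rm=cal or K(n); P=np.atleast_2d(P).astype(float)
    rv=cv2.Rodrigues(Rm.T)[0]; return cv2.projectPoints(P,rv,-Rm.T@t,k,d)[0].reshape(-1,2)
def ray(n,uv,z,cal=None):
    k,d,t,Rm=cal or K(n); p=cv2.undistortPoints(np.array(uv,float).reshape(-1,1,2),k,d).reshape(-1,2)
    v=(Rm@np.c_[p,np.ones(len(p))].T).T; return t+v*((z-t[2])/v[:,2])[:,None]
E
python3 - <<'E'
from h import *
s=monitor.sense(); print(s); print(ctrl.nose_length, dir(ctrl))
for n in ['scene','top','wrist']:
    cap(n,n+'0.png'); print(n,vision.calibration(n))
E
```

```text
pics
{'time': 0.0, 'joint_positions': array([-6.90422556e+01,  1.22246945e+01, -2.00886782e+00,  7.58318254e+01,
       -1.51929134e-03,  9.00003282e+01]), 'joint_vel': array([ 0.03939069, -0.02522891,  0.00201697, -0.02008775, -0.01858824,
       -0.03104821]), 'joint_torque': array([-3.82494100e-04, -6.86164999e+01,  4.87117910e+01,  1.73832063e-02,
       -1.13429769e-04, -1.25050451e-05]), 'tool_pos': array([ 0.17871289, -0.4666136 ,  0.24481276]), 'tool_rot': array([-1.79934612e+02,  1.51966494e-03,  2.09574179e+01]), 'wrist_force': array([-0.13117765,  0.33121515,  0.16568858]), 'ft_torque': array([-0.00972422, -0.03724294,  0.01410862]), 'width': 0.08553294904006843}
0.014 ['PlanningError', '__class__', '__delattr__', '__dict__', '__dir__', '__doc__', '__eq__', '__format__', '__ge__', '__getattribute__', '__getstate__', '__gt__', '__hash__', '__init__', '__init_subclass__', '__le__', '__lt__', '__module__', '__ne__', '__new__', '__reduce__', '__reduce_ex__', '__repr__', '__setattr__', '__sizeof__', '__str__', '__subclasshook__', '__weakref__', 'nose_length']
scene {'fov_y': 46
[... 175 characters left out ...]
05945, -0.51450292,  0.99897631]), 'orientation': array([-137.13342143,    0.77882687,   54.86353802])}
top {'fov_y': 56.32975718995856, 'cx': 276.5467134705105, 'cy': 206.80389743060812, 'dist_coeffs': array([0.01636573, 0.        , 0.        , 0.        , 0.        ]), 'xyz': array([ 0.37739616, -0.02932091,  1.02621679]), 'orientation': array([-171.86985961,   -1.44989757,  -89.66219683])}
wrist {'fov_y': 65.19346764761723, 'cx': 280.18325666433657, 'cy': 219.9742816515724, 'dist_coeffs': array([-0.06127203,  0.        ,  0.        ,  0.        ,  0.        ]), 'xyz': array([ 0.25594256, -0.43752705,  0.37345636]), 'orientation': array([ 1.61196553e+02,  5.36946875e-02, -6.90995529e+01])}
```

View pics/scene0.png

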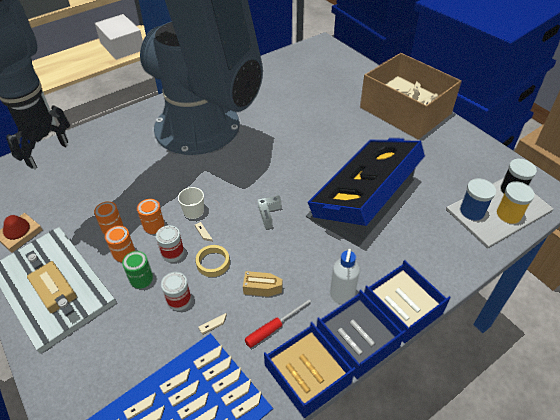

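View pics/top0.png

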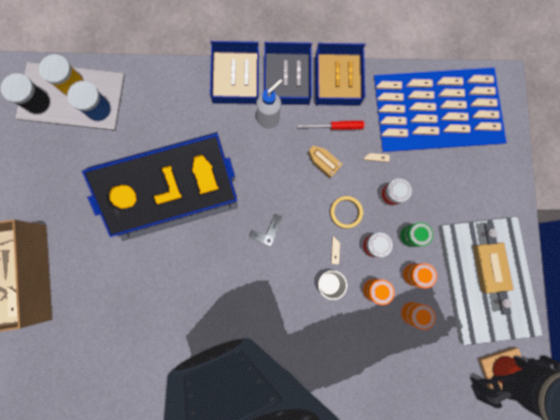

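```bash
python3 - <<'E'
from h import *
for cam in ['top','scene']:
  for n in ['insert','cut_nest','cut_stop','cut_tin','nest_mid','stop_mid','tin_p_mid','tape_roll','wash_bottle','mix_cup']:
    print(cam,n,[(np.round(d['position'],4).tolist(),round(d['confidence'],2)) for d in vision.tip_of(n,cam)])
print(monitor.sense()['time'])
E
```

```text
top insert [([0.5584, 0.2185, 0.1025], 0.56)]
top cut_nest [([0.5905, 0.1244, 0.0984], 0.82), ([0.4253, -0.3098, 0.0381], 0.29)]
top cut_stop [([0.5671, 0.2014, 0.0985], 0.85)]
top cut_tin [([0.5304, 0.3146, 0.1017], 0.83)]
top nest_mid []
top stop_mid [([0.4594, -0.043, 0.0152], 0.8), ([0.5544, -0.3549, 0.0358], 0.62)]
top tin_p_mid [([0.5546, -0.3565, 0.0346], 0.75)]
top tape_roll [([0.5129, -0.234, -0.0025], 0.81)]
top wash_bottle [([0.7634, -0.0307, 0.0065], 0.89)]
top mix_cup [([0.3229, -0.1874, -0.0016], 0.76), ([0.5557, -0.3537, 0.0354], 0.43)]
scene insert [([0.5588, 0.2217, 0.0989], 0.74)]
scene cut_nest [([0.5865, 0.1216, 0.1034], 0.61), ([0.5293, 0.3152, 0.1018], 0.37)]
scene cut_stop [([0.5866, 0.1202, 0.1006], 0.67), ([0.5642, 0.2021, 0.1006], 0.59)]
scene cut_tin [([0.5308, 0.3163, 0.1004], 0.68)]
scene nest_mid [([0.6484, -0.177, 0.016], 0.63)]
scene stop_mid [([0.4649, -0.0432, 0.0169], 0.75), ([0.6611, -0.3207, -0.0018], 0.31)]
scene tin_p_mid [([0.5534, -0.3556, 0.0426], 0.83)]
scene tape_roll [([0.5118, -0.238, 0.0004], 0.9)]
scene wash_bottle [([0.7709, -0.0307, -0.0015], 0.76)]
scene mix_cup [([0.3233, -0.1858, -0.0044], 0.95)]
1.15
```

```bash
cat >> h.py <<'E'
from scipy.optimize import minimize
NEST=[np.array([[-45,-22],[15,-22],[45,-8],[45,8],[15,22],[-45,22]])/1000.]
STOP=[np.array([[-40,-10],[40,-10],[40,10],[-40,10]])/1000.,np.array([[-40,-10],[-20,-10],[-20,50],[-40,50]])/1000.]
th=np.linspace(0,2*np.pi,40)
TIN=[np.c_[29*np.cos(th),29*np.sin(th)]/1000.]
def render(n,polys,x,y,yaw,h,cal):
    m=np.zeros((420,560),np.uint8); c,s=np.cos(yaw),np.sin(yaw)
    for p in polys:
        q=p@np.array([[c,s],[-s,c]])+[x,y]
        P=np.r_[np.c_[q,np.zeros(len(q))],np.c_[q,np.full(len(q),h)]]
        u=proj(n,P,cal); hull=cv2.convexHull(np.round(u*16).astype(np.int32))
        cv2.fillConvexPoly(m,hull,255,cv2.LINE_AA,4)
    return m/255.
def fit(obs,polys,h,guess,yaws):
    # obs: list of (cam,mask,cal)
    ms=[(n,cv2.GaussianBlur(m.astype(float),(0,0),1),c) for n,m,c in obs]
    def cost(v):
        return sum(((cv2.GaussianBlur(render(n,polys,v[0],v[1],v[2],h,c),(0,0),1)-m)**2).sum()/ (m.sum()+1) for n,m,c in ms)
    best=None
    for y in yaws:
        r=minimize(cost,[guess[0],guess[1],y],method='Nelder-Mead',options=dict(initial_simplex=np.array([[guess[0],guess[1],y],[guess[0]+.008,guess[1],y],[guess[0],guess[1]+.008,y],[guess[0],guess[1],y+.2]]),maxiter=120))
        if best is None or r.fun<best.fun: best=r
    return best.x,best.fun
E
python3 - <<'E'
from h import *
ov={c:vision.capture(c) for c in ['top','scene']}
for lab,polys,h,g in [('nest_mid',NEST,.038,(.648,-.177)),('stop_mid',STOP,.036,(.462,-.043)),('tin_p_mid',TIN,.078,None)]:
  for cam in ['top','scene']:
    vision.capture(cam)
    sil=vision.silhouettes(lab,cam)
    for d in sil:
        ys,xs=np.nonzero(d['mask']); cen=(xs.mean(),ys.mean())
        w=ray(cam,[cen],h/2)[0]
        print(lab,cam,round(d['confidence'],2),np.round(cen),d['mask'].sum(),w.round(3))
        gg=g or w[:2]
        if np.hypot(*(w[:2]-gg))<.05:
            yaws=np.radians(np.arange(-180,180,45)) if polys is not TIN else [0]
            v,f=fit([(cam,d['mask'],K(cam))],polys,h,w[:2],yaws)
            print('   fit',v[:2].round(4),np.degrees(v[2]).round(1),round(f,3))
E
```

```text
nest_mid top 0.69 [324. 161.] 604 [ 0.646 -0.178  0.019]
   fit [ 0.6476 -0.175 ] 50.4 0.047
nest_mid scene 0.9 [261. 284.] 859 [ 0.642 -0.178  0.019]
   fit [ 0.6438 -0.1752] 47.5 0.033
stop_mid top 0.78 [267. 231.] 372 [ 0.458 -0.03   0.018]
   fit [ 0.4633 -0.0444] -20.4 0.068
stop_mid scene 0.71 [269. 209.] 446 [ 0.453 -0.026  0.018]
   fit [ 0.4592 -0.0417] -22.4 0.072
tin_p_mid top 0.77 [395. 192.] 605 [ 0.561 -0.359  0.039]
   fit [ 0.5596 -0.3568] 5.7 0.05
tin_p_mid scene 0.66 [176. 291.] 810 [ 0.554 -0.355  0.039]
   fit [ 0.5549 -0.3555] 2.2 0.077
```

```bash
python3 - <<'E'
import cv2
t=cv2.imread('pics/top0.png'); s=cv2.imread('pics/scene0.png')
a=cv2.resize(t[130:330,230:450],(660,600),interpolation=2);cv2.imwrite('pics/a.png',a)
E
```

```text
(no output)
```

View pics/a.png

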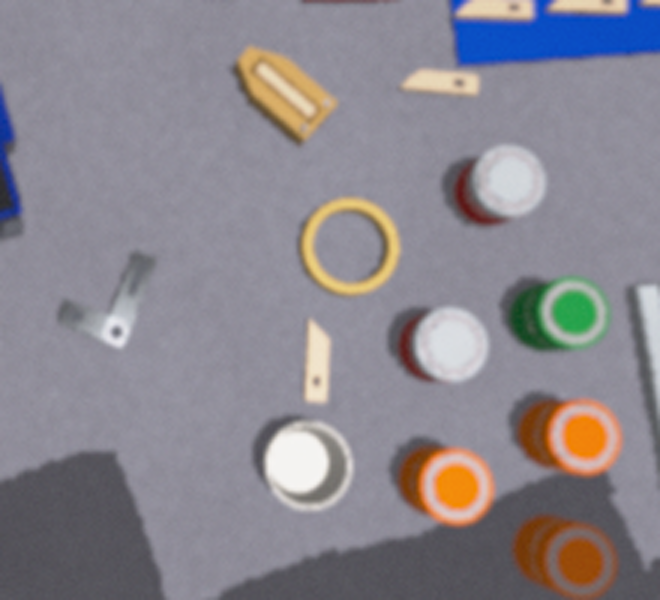

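```bash
cat >> h.py <<'E'
def go(x,y,z,yaw=None):
    s=monitor.sense(); p=s['tool_pos']; r=R.from_euler('xyz',s['tool_rot'],degrees=True).as_matrix()
    d=r.T@(np.array([x,y,z])-p)/.2
    cy=s['tool_rot'][2]; 
    t=0 if yaw is None else -((yaw-cy+180)%360-180)/45
    print('at',p.round(4),'yaw',round(cy,2),'t',round(s['time'],2),'-> shift',d.round(3),'turn',round(t,3))
E
python3 - <<'E'
from h import *
print(ray('top',[(380,244.7)],.078))
go(.557,-.356,.20,10)
E
```

```text
[[ 0.42268431 -0.30376869  0.078     ]]
at [ 0.1788 -0.4669  0.2453] yaw 20.96 t 1.85 -> shift [1.964 0.159 0.226] turn 0.244
```

{"api": "drive_tool", "payload": {
  "targets": [
    [0.82,[0.3,0.03,0],0.1],
    [0.82,[0.6,0.06,0],0.24],
    [0.82,[0.9,0.09,0],0.24],
    [0.82,[1,0.1,0.1],0.24]
  ]
}}

```text
time: 2.35
tool_pos: [0.3761, -0.4133, 0.2258]
tool_rot: [179.9, -0.1, 10.3]
wrist_force: [-0.3, -0.8, -1.1]
width: 0.0699
```

```bash
python3 - <<'E'
from h import *
go(.557,-.356,.20,10)
E
```

```text
at [ 0.3761 -0.4133  0.2258] yaw 10.32 t 2.35 -> shift [ 0.941 -0.12   0.13 ] turn 0.007
```

{"api": "drive_tool", "payload": {
  "targets": [
    [0.82,[0.31,-0.04,0.04],0],
    [0.82,[0.62,-0.08,0.08],0],
    [0.82,[0.94,-0.12,0.13],0],
    [0.82,[0.94,-0.12,0.13],0]
  ]
}}

```text
time: 2.85
tool_pos: [0.5564, -0.355, 0.1971]
tool_rot: [-179.9, 0.1, 10.4]
wrist_force: [0.1, 0.5, -0.4]
width: 0.07
```

```bash
python3 - <<'E'
from h import *
cap('top','t1.png'); cap('wrist','w1.png')
for lab in ['tin_p_mid']:
  for cam in ['top','wrist']:
    print(cam,[(np.round(d['position'],4).tolist(),round(d['confidence'],2)) for d in vision.tip_of(lab,cam)])
    for d in vision.silhouettes(lab,cam):
        ys,xs=np.nonzero(d['mask']); w=ray(cam,[(xs.mean(),ys.mean())],.039)[0]
        v,f=fit([(cam,d['mask'],K(cam))],TIN,.078,w[:2],[0]); print(d['confidence'],v,f)
go(.557,-.356,.2,10)
E
```

```text
top [([0.5568, -0.3519, 0.038], 0.91)]
0.65 [ 0.55711681 -0.35263177  0.09621907] 0.23899534775598996
wrist []
0.66 [ 0.55479662 -0.35953     0.10283224] 0.010811818844559111
at [ 0.5526 -0.358   0.2   ] yaw 10.08 t 3.15 -> shift [ 0.023 -0.006  0.   ] turn 0.002
```

View pics/w1.png

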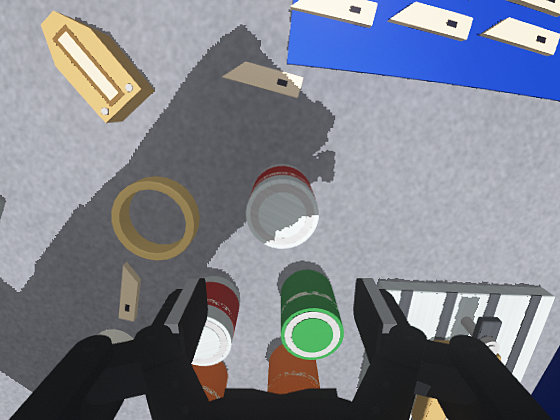

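```bash
python3 - <<'E'
from h import *
print(proj('wrist',[[.556,-.357,.078],[.556,-.357,0]]))
go(.556,-.357,.047,10)
s=monitor.sense();print(s['wrist_force'])
E
```

```text
[[279.21796823 212.64670406]
 [279.40950975 189.76452882]]
at [ 0.5526 -0.358   0.2   ] yaw 10.08 t 3.15 -> shift [ 0.017 -0.003  0.765] turn 0.002
[-0.28799313  0.14196489  0.10269454]
```

{"api": "drive_tool", "payload": {
  "targets": [
    [0.82,[0.017,-0.003,0.25],0],
    [0.82,[0.017,-0.003,0.5],0],
    [0.82,[0.017,-0.003,0.68],0],
    [0.82,[0.017,-0.003,0.765],0],
    [0.6,[0.017,-0.003,0.765],0]
  ]
}}

```text
time: 3.78
tool_pos: [0.5562, -0.3563, 0.0463]
tool_rot: [-180.0, 0.0, 10.1]
wrist_force: [-0.9, -0.1, -2.7]
width: 0.0569
```

{"api": "drive_tool", "payload": {
  "targets": [
    [0.5,[0,0,0],0],
    [0.5,[0,0,0],0],
    [0.5,[0,0,0],0],
    [0.5,[0,0,0],0]
  ]
}}

```text
time: 4.28
tool_pos: [0.5569, -0.3561, 0.0465]
tool_rot: [180.0, -0.0, 10.2]
wrist_force: [-0.5, 0.3, -4.1]
width: 0.057
```

{"api": "drive_tool", "payload": {
  "targets": [
    [0.5,[0,0,-0.1],0],
    [0.5,[0,0,-0.1],0],
    [0.5,[0,0,-0.1],0],
    [0.5,[0,0,-0.1],0]
  ]
}}

```text
time: 4.78
tool_pos: [0.5565, -0.3558, 0.0655]
tool_rot: [-180.0, 0.0, 10.2]
wrist_force: [0.3, -0.2, -4.2]
width: 0.0568
```

```bash
python3 - <<'E'
from h import *
for i in range(3):
    s=monitor.sense();print(s['wrist_force'],s['ft_torque'],s['width'],s['tool_pos']); cap('wrist','w2.png')
E
```

```text
[ 0.29992573 -0.21933853 -4.21576702] [ 0.00062226  0.02076535 -0.02853967] 0.05682629917550993 [ 0.55650208 -0.35584792  0.06552384]
[ 0.50212931 -0.45795837 -4.13867417] [-0.02852404  0.03412338  0.0199766 ] 0.05687370644382731 [ 0.55651844 -0.35586573  0.06561647]
[-0.29234935  0.76463987 -3.22572148] [-0.01673128  0.00034191 -0.02295923] 0.05635754009863571 [ 0.55655896 -0.35588888  0.06570352]
```

View pics/w2.png

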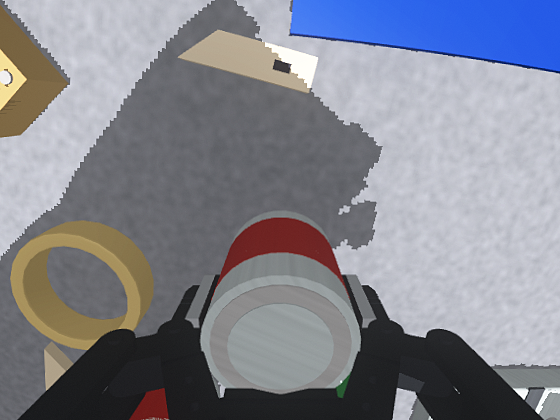

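```bash
cat >> h.py <<'E'
SL=0.45
def insT(x,y,z,yaw):
    # insert frame: x up slope
    Rz=R.from_euler('z',yaw,degrees=True).as_matrix(); Ry=R.from_euler('y',-SL).as_matrix()
    return Rz@Ry,np.array([x,y,z])
def ipt(T,p): return T[1]+(T[0]@np.atleast_2d(p).T).T
E
python3 - <<'E'
from h import *
obs={'n':(.5885,.123,.1009),'s':(.5657,.2018,.0996),'t':(.5306,.3155,.1011),'o':(.5586,.2201,.1007)}
loc={'n':(0,-.1,0),'s':(0,-.02,0),'t':(0,.1,0),'o':(0,0,0)}
def res(v): 
    T=insT(*v); return np.concatenate([ipt(T,loc[k])[0]-obs[k] for k in obs])
from scipy.optimize import least_squares
r=least_squares(res,[.559,.22,.101,16.8],x_scale=[.01,.01,.01,1]); print(r.x, (res(r.x)*1000).round(1))
T=insT(*r.x)
def off(p,e): return p*(1+0)  
for cam in ['top','scene']:
    im=cv2.imread(f'pics/{cam}0.png'); im=cv2.resize(im,None,fx=3,fy=3,interpolation=2)
    def dr(xy,z,col):
        u=proj(cam,ipt(T,np.c_[xy,np.full(len(xy),z)])); cv2.polylines(im,[np.round((u+.5)*3).astype(int)],True,col,1)
    dr(np.array([[-80,-155],[80,-155],[80,155],[-80,155]])/1000.,0,(0,255,0))
    for z,col in [(0,(0,0,255)),(-.02,(255,0,255))]:
        dr(NEST[0]*[47/45,24/22]+[0,-.1],z,col); dr(TIN[0]*31/29+[0,.1],z,col)
        L=np.array([[-42,-12],[42,-12],[42,12],[-18,12],[-18,52],[-42,52]])/1000.; dr(L+[0,-.02],z,col)
    if cam=='top': im=im[360:750,220:740]
    else: im=im[390:760,900:1300]
    cv2.imwrite(f'pics/ins_{cam}.png',cv2.resize(im,None,fx=1.5,fy=1.5)[:600,:800])
E
```

```text
[ 0.55940602  0.21988695  0.100575   16.78587457] [-0.2  1.1 -0.3 -0.5 -1.1  1.  -0.1  0.1 -0.5  0.8 -0.2 -0.1]
```

View pics/ins_top.png

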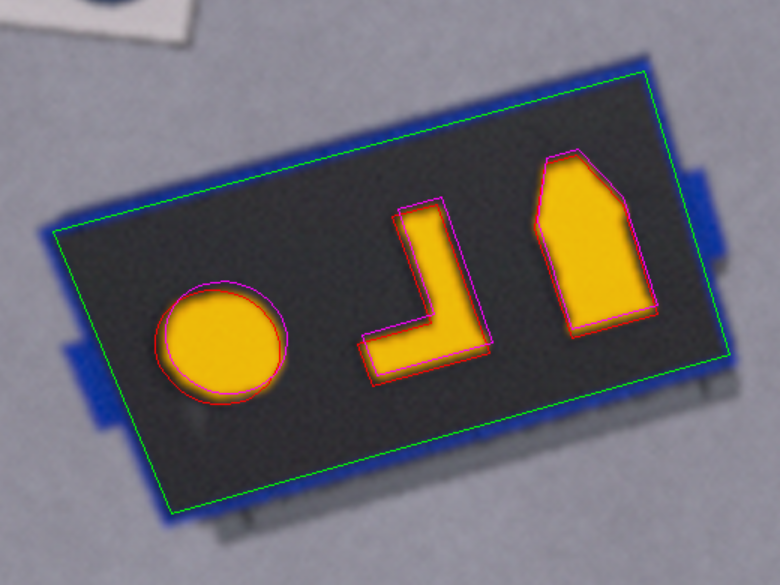

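View pics/ins_scene.png

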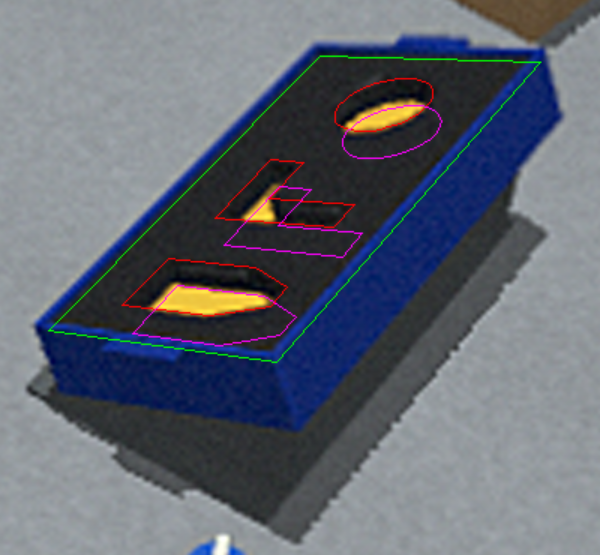

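```bash
cat >> h.py <<'E'
TI=insT(.5594,.2199,.1006,16.79)
E2=np.array([np.cos(np.radians(16.79)),np.sin(np.radians(16.79))])
def uz(C,du,dz): return np.array([C[0]+E2[0]*du,C[1]+E2[1]*du,C[2]+dz])
def pivot_tcp(C,s,th,lx,h,tcph,lift=0):
    """edge (lx,-h from pivot) at slope coordinate s from C; tilt th; pivot height h above part bottom, TCP tcph above bottom at zero tilt"""
    c,sn=np.cos(th),np.sin(th); P=np.array([s*np.cos(SL),s*np.sin(SL)])
    r=np.array([c*lx+sn*h, sn*lx-c*h]); G=P-r+lift*np.array([-np.sin(SL),np.cos(SL)])
    return uz(C,G[0],G[1]-(h-tcph))
E
python3 - <<'E'
from h import *
C=ipt(TI,(0,.1,0))[0]; print(C)
for s,th,l in [(.065,0,.04),(.065,0,0),(.065,.15,0),(.065,.3,0),(.065,.45,0),(.029,.45,0),(.029,.45,-.02)]:
    print(s,th,pivot_tcp(C,s,th,.029,.053,.0465,l).round(4))
go(.5565,-.356,.25,16.8)
go(.5565,-.156,.25,16.8)
E
```

```text
[0.53051353 0.31563699 0.1006    ]
0.065 0 [0.5421 0.3191 0.2114]
0.065 0 [0.5588 0.3242 0.1754]
0.065 0.15 [0.5515 0.322  0.1704]
0.065 0.3 [0.545  0.32   0.1644]
0.065 0.45 [0.5395 0.3183 0.1575]
0.029 0.45 [0.5084 0.309  0.1418]
0.029 0.45 [0.5168 0.3115 0.1238]
at [ 0.5566 -0.356   0.0659] yaw 10.16 t 4.92 -> shift [-0.001 -0.    -0.921] turn -0.148
at [ 0.5566 -0.356   0.0659] yaw 10.16 t 4.92 -> shift [ 0.175 -0.985 -0.92 ] turn -0.148
```

{"api": "drive_tool", "payload": {
  "targets": [
    [0.5,[0,0,-0.3],0],
    [0.5,[0,0,-0.6],0],
    [0.5,[0.05,-0.27,-0.85],-0.07],
    [0.5,[0.1,-0.56,-0.92],-0.15],
    [0.5,[0.15,-0.86,-0.92],-0.15]
  ]
}}

```text
time: 5.55
tool_pos: [0.5565, -0.1868, 0.2516]
tool_rot: [179.9, -0.1, 16.9]
wrist_force: [2.2, 0.3, -3.5]
width: 0.0569
```

```bash
python3 - <<'E'
from h import *
go(.5421,.3191,.25,16.8)
E
```

```text
at [ 0.5565 -0.1868  0.2516] yaw 16.92 t 5.55 -> shift [ 0.667 -2.441  0.006] turn 0.003
```

{"api": "drive_tool", "payload": {
  "targets": [
    [0.5,[0.08,-0.3,0],0],
    [0.5,[0.16,-0.6,0],0],
    [0.5,[0.24,-0.88,0],0],
    [0.5,[0.27,-1,0],0]
  ]
}}

```text
time: 6.05
tool_pos: [0.5492, 0.022, 0.2501]
tool_rot: [-180.0, -0.0, 17.1]
wrist_force: [0.6, -0.3, -3.8]
width: 0.0569
```

{"api": "drive_tool", "payload": {
  "targets": [
    [0.5,[0.08,-0.3,0],0],
    [0.5,[0.16,-0.6,0],0],
    [0.5,[0.24,-0.88,0],0],
    [0.5,[0.27,-1,0],0]
  ]
}}

```text
time: 6.55
tool_pos: [0.5516, 0.2033, 0.2498]
tool_rot: [-178.7, 0.0, 19.6]
wrist_force: [-0.3, -0.4, -4.2]
width: 0.0568
```

```bash
python3 - <<'E'
from h import *
go(.5421,.3191,.2114,16.8)
E
```

```text
at [0.5516 0.2033 0.2498] yaw 19.64 t 6.55 -> shift [ 0.15  -0.557  0.204] turn 0.063
```

{"api": "drive_tool", "payload": {
  "targets": [
    [0.5,[0.05,-0.19,0.06],0.06],
    [0.5,[0.1,-0.37,0.12],0.06],
    [0.5,[0.15,-0.557,0.2],0.06],
    [0.5,[0.15,-0.557,0.2],0.06],
    [0.5,[0.15,-0.557,0.2],0.06]
  ]
}}

```text
time: 7.18
tool_pos: [0.5671, 0.2579, 0.2122]
tool_rot: [-176.0, 0.3, 22.6]
wrist_force: [-0.3, -0.5, -3.1]
width: 0.0567
```

```bash
python3 - <<'E'
from h import *
cap('wrist','w3.png');cap('scene','s3.png')
go(.5588,.3242,.18,16.8)
E
```

```text
at [0.5671 0.2579 0.2128] yaw 22.55 t 7.28 -> shift [ 0.089 -0.31   0.186] turn 0.128
```

View pics/w3.png

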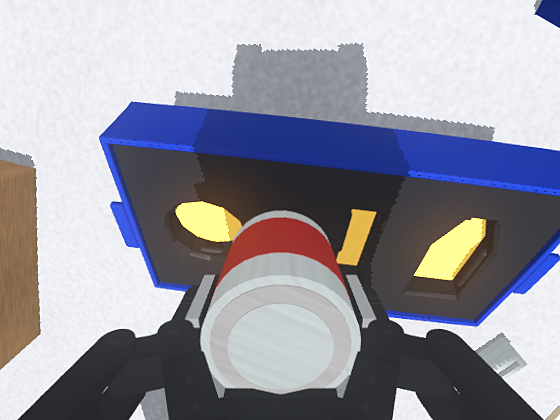

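View pics/s3.png

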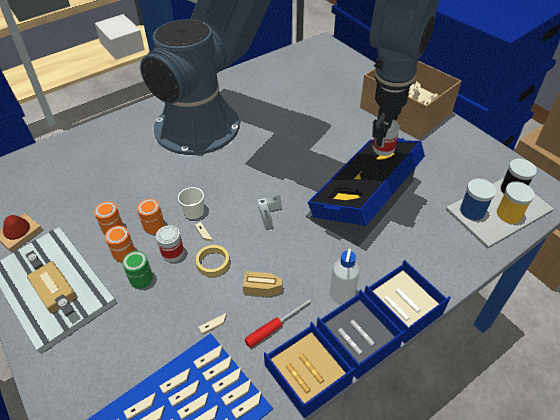

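```bash
python3 - <<'E'
from h import *
s=monitor.sense(); print(s['joint_positions'].round(2),s['joint_vel'].round(2),s['tool_rot'],s['wrist_force'],s['ft_torque'])
E
```

```text
[ 22.49  27.75  15.26  77.73   4.05 179.94] [-0.43 -0.45 -0.08  0.14 -0.19  0.01] [-175.95144167    0.21351155   22.54861744] [-0.46461171 -0.93210028 -3.80619258] [-0.10963375 -0.03616486  0.01552466]
```

{"api": "drive_tool", "payload": {
  "targets": [
    [0.5,[0,0.1,-0.1],-0.2],
    [0.5,[0,0.1,-0.2],-0.4],
    [0.5,[0,0.1,-0.2],-0.6],
    [0.5,[0,0.1,-0.2],-0.8],
    [0.5,[0,0.1,-0.2],-1]
  ]
}}

```text
time: 7.9
tool_pos: [0.5762, 0.2363, 0.2518]
tool_rot: [-177.0, -2.7, 67.7]
wrist_force: [0.4, -0.7, -2.6]
width: 0.0567
```

```bash
python3 - <<'E'
from h import *
s=monitor.sense(); print(s['joint_positions'].round(2),s['tool_rot'],s['tool_pos'])
E
```

```text
[ 20.36  27.82  20.97  83.48   4.02 132.55] [-177.03838319   -2.74319806   67.72121919] [0.57619373 0.23634906 0.25175971]
```

```bash
cat >> h.py <<'E'
def tz():
    s=monitor.sense(); r=R.from_euler('xyz',s['tool_rot'],degrees=True).as_matrix()[:,2]
    e=np.r_[E2,0]; f=np.array([-E2[1],E2[0],0])
    print('toolz',r.round(3),'uphill tilt',np.degrees(np.arcsin(r@e)).round(2),'left tilt',np.degrees(np.arcsin(r@f)).round(2), 'q',s['joint_positions'].round(1))
E
python3 - <<'E'
from h import *
tz()
E
```

```text
toolz [-0.03   0.064 -0.998] uphill tilt -0.57 left tilt 4.0 q [ 20.4  27.8  21.   83.5   4.  132.6]
```

```bash
python3 - <<'E'
from h import *
go(.70,.10,.26,112.7)
E
```

```text
at [0.5762 0.2363 0.2518] yaw 67.72 t 7.9 -> shift [-0.394  0.827 -0.103] turn -1.0
```

{"api": "drive_tool", "payload": {
  "targets": [
    [0.5,[-0.08,0.17,-0.02],-0.2],
    [0.5,[-0.16,0.34,-0.04],-0.4],
    [0.5,[-0.24,0.51,-0.06],-0.6],
    [0.5,[-0.32,0.68,-0.08],-0.8],
    [0.5,[-0.39,0.83,-0.1],-1]
  ]
}}

```text
time: 8.52
tool_pos: [0.7008, 0.0988, 0.2593]
tool_rot: [-179.8, -4.0, 112.8]
wrist_force: [0.3, 0.0, -3.9]
width: 0.0568
```

```bash
python3 - <<'E'
from h import *
tz();go(.73,.10,.28,157)
E
```

```text
toolz [-0.03   0.064 -0.998] uphill tilt -0.57 left tilt 3.98 q [ 6.4 43.1 48.2 96.4  3.8 73.6]
at [0.7008 0.0988 0.2593] yaw 112.77 t 8.53 -> shift [-0.043  0.137 -0.107] turn -0.983
```

{"api": "drive_tool", "payload": {
  "targets": [
    [0.5,[-0.03,0.1,-0.05],-0.2],
    [0.5,[-0.06,0.2,-0.1],-0.4],
    [0.5,[-0.1,0.3,-0.1],-0.6],
    [0.5,[-0.12,0.4,-0.1],-0.8],
    [0.5,[-0.15,0.5,-0.1],-1]
  ]
}}

```text
time: 9.15
tool_pos: [0.6974, 0.093, 0.3014]
tool_rot: [178.2, -5.0, 158.0]
wrist_force: [-0.0, 0.3, -3.8]
width: 0.0567
```

```bash
python3 - <<'E'
from h import *
tz();go(.83,.117,.28,197)
E
```

```text
toolz [-0.069  0.062 -0.996] uphill tilt -2.78 left tilt 4.53 q [  5.9  54.4  77.5 116.7   3.9  27.9]
at [0.6974 0.093  0.3014] yaw 157.97 t 9.15 -> shift [-0.577  0.358  0.068] turn -0.867
```

```bash
cat > kin.py <<'E'
import numpy as np
from scipy.optimize import least_squares
D=[(12.2,-2.0,75.83,.4997,.245),(27.82,20.97,83.48,.6228,.2518),(43.1,48.2,96.4,.7077,.2593),(54.4,77.5,116.7,.7036,.3014),(27.75,15.26,77.73,.623,.213)]
def fk(v,q2,q3,q4):
    r0,L2,L3,z0,e,Lt=v; q2,q3,q4=np.radians([q2,q3,q4]); a=q3-q2; p=a-q4
    return (r0+L2*np.sin(q2)+L3*np.cos(a)-e*np.sin(a)+Lt*np.cos(p), z0+L2*np.cos(q2)+L3*np.sin(a)+e*np.cos(a)+Lt*np.sin(p))
def res(v): return np.concatenate([np.array(fk(v,*d[:3]))-d[3:] for d in D]+[ (np.array(v)-V0)*.003])
V0=np.array([0,.35,.35,.35,0,.25])
V=least_squares(res,V0).x
E
python3 - <<'E'
from kin import *
print(V.round(3),(res(V)[:10]*1000).round(1))
from scipy.optimize import fsolve
# tool-down, r,z grid: q4 
for r in [.45,.5,.55,.6,.65]:
    for z in [.3,.4,.5,.6]:
        f=lambda q:np.array(fk(V,q[0],q[1],90-q[0]+q[1]))-[r,z]
        q,i,ok,m=fsolve(f,[20,20],full_output=True); print(r,z,q.round(1),round(90-q[0]+q[1],1),ok)
E
```

```text
[-0.002  0.487  0.394  0.184  0.072  0.387] [ 0.2  0.6 -0.4 -0.1  0.  -0.4  0.   0.2  0.1 -0.4]
0.45 0.3 [ 6.2 -1.4] 82.4 1
0.45 0.4 [ 8.3 15.7] 97.3 1
0.45 0.5 [15.1 40.3] 115.2 1
0.45 0.6 [29.4 79.7] 140.3 5
0.5 0.3 [12.2  5.8] 83.6 1
0.5 0.4 [14.8 23.8] 99.0 1
0.5 0.5 [23.6 53.2] 119.6 1
0.5 0.6 [32.  79.7] 137.6 5
0.55 0.3 [18.4 14. ] 85.6 1
0.55 0.4 [21.9 33.8] 101.9 1
0.55 0.5 [38.2 79.7] 131.5 5
0.55 0.6 [34.5 79.6] 135.1 5
0.6 0.3 [25.1 23.7] 88.6 1
0.6 0.4 [30.4 47.2] 106.9 1
0.6 0.5 [40.6 79.7] 129.1 4
0.6 0.6 [37.  79.9] 132.9 4
0.65 0.3 [32.7 35.8] 93.1 1
0.65 0.4 [47.2 79.7] 122.4 5
0.65 0.5 [42.9 79.7] 126.8 5
0.65 0.6 [39.  79.5] 130.5 5
```

```bash
python3 - <<'E'
from kin import *
from scipy.optimize import fsolve
for r in [.3,.35,.4,.45,.5,.55,.6]:
    for z in [.5,.55,.6,.65,.7]:
        f=lambda q:np.array(fk(V,q[0],q[1],116.7))-[r,z]
        q,i,ok,m=fsolve(f,[15,40],full_output=True)
        if ok==1: print(r,z,q.round(1),'tilt out',round(90-(q[0]-q[1]+116.7),1))
E
python3 - <<'E'
from h import *
tz();go(.42,.06,.48,197)
E
```

```text
0.3 0.5 [-0.6 21.6] tilt out -4.6
0.3 0.55 [-3.3 28. ] tilt out 4.6
0.3 0.6 [-5.  34.9] tilt out 13.2
0.3 0.65 [-5.7 42.5] tilt out 21.5
0.3 0.7 [-5.6 50.8] tilt out 29.7
0.35 0.5 [ 5.2 27.7] tilt out -4.2
0.35 0.55 [ 2.6 33.8] tilt out 4.5
0.35 0.6 [ 1.  40.6] tilt out 12.9
0.35 0.65 [ 0.2 48. ] tilt out 21.1
0.35 0.7 [ 0.3 56.2] tilt out 29.3
0.4 0.5 [10.7 34.4] tilt out -3.0
0.4 0.55 [ 8.3 40.3] tilt out 5.3
0.4 0.6 [ 6.8 46.9] tilt out 13.5
0.4 0.65 [ 6.1 54.3] tilt out 21.6
0.4 0.7 [ 6.2 62.6] tilt out 29.7
0.45 0.5 [16.1 41.8] tilt out -1.0
0.45 0.55 [14.  47.5] tilt out 6.9
0.45 0.6 [12.6 54.1] tilt out 14.8
0.45 0.65 [12.  61.5] tilt out 22.9
0.45 0.7 [12.3 70. ] tilt out 31.1
0.5 0.5 [21.5 49.8] tilt out 1.6
0.5 0.55 [19.6 55.5] tilt out 9.2
0.5 0.6 [18.4 62.2] tilt out 17.0
0.5 0.65 [18.1 69.8] tilt out 25.0
0.5 0.7 [18.6 78.8] tilt out 33.5
0.55 0.5 [27.  58.7] tilt out 5.0
0.55 0.55 [25.4 64.5] tilt out 12.4
0.55 0.6 [24.5 71.3] tilt out 20.1
0.55 0.65 [24.5 79.4] tilt out 28.3
0.55 0.7 [25.5 89.3] tilt out 37.1
0.6 0.5 [32.8 68.6] tilt out 9.1
0.6 0.55 [31.5 74.7] tilt out 16.5
0.6 0.6 [31.  82.1] tilt out 24.3
0.6 0.65 [31.5 91.1] tilt out 32.9
0.6 0.7 [ 33.5 103. ] tilt out 42.8
toolz [-0.069  0.062 -0.996] uphill tilt -2.78 left tilt 4.53 q [  5.9  54.4  77.5 116.7   3.9  27.9]
at [0.6974 0.093  0.3014] yaw 157.97 t 9.15 -> shift [ 1.297 -0.649 -0.803] turn -0.867
```

{"api": "drive_tool", "payload": {
  "targets": [
    [0.5,[0.2,-0.1,-0.13],-0.2],
    [0.5,[0.4,-0.2,-0.26],-0.4],
    [0.5,[0.6,-0.3,-0.39],-0.6],
    [0.5,[0.8,-0.4,-0.52],-0.8],
    [0.5,[1,-0.5,-0.62],-0.87]
  ]
}}

```text
time: 9.78
tool_pos: [0.4814, 0.0685, 0.4412]
tool_rot: [175.5, -2.7, -162.9]
wrist_force: [0.8, 1.3, -2.8]
width: 0.0566
```

```bash
python3 - <<'E'
from h import *
tz();go(.45,.062,.52,197)
E
```

```text
toolz [-0.067  0.062 -0.996] uphill tilt -2.67 left tilt 4.5 q [  5.7  18.7  35.5 110.3   3.9 -11.4]
at [0.4814 0.0685 0.4412] yaw -162.93 t 9.78 -> shift [ 0.178  0.045 -0.384] turn 0.001
```

{"api": "drive_tool", "payload": {
  "targets": [
    [0.5,[0.1,0,-0.3],0],
    [0.5,[0.1,0,-0.6],0],
    [0.5,[0.1,0,-0.8],0],
    [0.5,[0.1,0,-1],0],
    [0.5,[0.1,0,-1],0]
  ]
}}

```text
time: 10.4
tool_pos: [0.4453, 0.0547, 0.5057]
tool_rot: [176.1, 0.5, -163.4]
wrist_force: [1.3, 0.1, -3.4]
width: 0.057
```

```bash
python3 - <<'E'
from h import *
tz();go(.45,.062,.68,197)
E
```

```text
toolz [-0.01   0.067 -0.998] uphill tilt 0.55 left tilt 3.87 q [  4.4  15.3  41.6 116.7   3.9 -12.2]
at [0.4453 0.0547 0.5057] yaw -163.4 t 10.4 -> shift [-0.041  0.087 -0.867] turn -0.009
```

{"api": "drive_tool", "payload": {
  "targets": [
    [0.5,[0,-0.05,-1],0],
    [0.5,[0,-0.05,-1],0]
  ]
}}

```text
time: 10.65
tool_pos: [0.4296, 0.0449, 0.5319]
tool_rot: [176.9, 3.9, -163.6]
wrist_force: [-0.5, -0.2, -4.0]
width: 0.0567
```

{"api": "drive_tool", "payload": {
  "targets": [
    [0.5,[0,-0.05,-1],0],
    [0.5,[0,-0.05,-1],0]
  ]
}}

```text
time: 10.9
tool_pos: [0.4124, 0.0357, 0.5561]
tool_rot: [177.6, 7.1, -163.8]
wrist_force: [-0.0, 0.5, -4.1]
width: 0.0565
```

```bash
python3 - <<'E'
from h import *
tz();go(.45,.062,.68,197)
E
```

```text
toolz [ 0.108  0.075 -0.991] uphill tilt 7.16 left tilt 2.32 q [  2.    8.4  41.4 116.7   4.1 -14.2]
at [0.4124 0.0357 0.5561] yaw -163.76 t 10.9 -> shift [-0.293  0.098 -0.584] turn -0.017
```

{"api": "drive_tool", "payload": {
  "targets": [
    [0.5,[-0.2,0.15,-1],0],
    [0.5,[-0.2,0.15,-1],0]
  ]
}}

```text
time: 11.15
tool_pos: [0.4065, 0.0537, 0.5798]
tool_rot: [178.2, 10.5, -163.9]
wrist_force: [-1.1, -0.6, -3.8]
width: 0.0568
```

{"api": "drive_tool", "payload": {
  "targets": [
    [0.5,[-0.2,0.1,-1],0],
    [0.5,[-0.2,0.1,-1],0]
  ]
}}

```text
time: 11.4
tool_pos: [0.3979, 0.0647, 0.6033]
tool_rot: [178.7, 13.9, -163.9]
wrist_force: [-0.5, -0.5, -4.3]
width: 0.0567
```

```bash
python3 - <<'E'
from h import *
tz();go(.45,.062,.68,197)
E
```

```text
toolz [ 0.225  0.088 -0.97 ] uphill tilt 13.91 left tilt 1.09 q [  6.6   5.   45.2 116.7   3.5  -9.2]
at [0.3979 0.0647 0.6033] yaw -163.92 t 11.4 -> shift [-0.332 -0.078 -0.315] turn -0.021
```

{"api": "drive_tool", "payload": {
  "targets": [
    [0.5,[-0.3,0.1,-1],0],
    [0.5,[-0.3,0.1,-1],0]
  ]
}}

```text
time: 11.65
tool_pos: [0.3947, 0.0769, 0.6263]
tool_rot: [179.1, 17.3, -164.0]
wrist_force: [-0.0, -0.7, -3.7]
width: 0.0567
```

{"api": "drive_tool", "payload": {
  "targets": [
    [0.5,[-0.3,0.05,-1],0],
    [0.5,[-0.3,0.05,-1],0]
  ]
}}

```text
time: 11.9
tool_pos: [0.3882, 0.0825, 0.6494]
tool_rot: [179.4, 20.7, -164.1]
wrist_force: [-0.0, 0.4, -3.9]
width: 0.0567
```

```bash
python3 - <<'E'
from h import *
tz();go(.45,.062,.68,197)
E
```

```text
toolz [ 0.337  0.107 -0.935] uphill tilt 20.7 left tilt 0.28 q [ 10.    2.8  50.  116.7   2.7  -5.6]
at [0.3882 0.0825 0.6494] yaw -164.07 t 11.9 -> shift [-0.306 -0.183 -0.05 ] turn -0.024
```

{"api": "drive_tool", "payload": {
  "targets": [
    [0.5,[-0.3,0.1,-1],0],
    [0.5,[-0.3,0.1,-1],0]
  ]
}}

```text
time: 12.15
tool_pos: [0.3759, 0.0919, 0.6728]
tool_rot: [179.6, 24.1, -164.1]
wrist_force: [-0.5, -0.6, -3.8]
width: 0.0568
```

{"api": "drive_tool", "payload": {
  "targets": [
    [0.5,[-0.15,0.05,-0.5],0],
    [0.5,[-0.15,0.05,-0.5],0]
  ]
}}

```text
time: 12.4
tool_pos: [0.3626, 0.098, 0.6959]
tool_rot: [179.7, 27.6, -164.1]
wrist_force: [-0.5, -0.0, -4.1]
width: 0.057
```

```bash
python3 - <<'E'
from h import *
tz()
C=ipt(TI,(0,.1,0))[0]; n=TI[0][:,2]
print(TI[0])
go(*(C+n*(.0465+.10)),196.8)
E
```

```text
toolz [ 0.444  0.132 -0.886] uphill tilt 27.58 left tilt -0.08 q [ 14.2  -0.5  53.7 116.7   1.1  -1.5]
[[ 0.86206098 -0.28886471 -0.41642292]
 [ 0.26010739  0.95736993 -0.12564619]
 [ 0.43496553  0.          0.9004471 ]]
at [0.3626 0.098  0.6959] yaw -164.11 t 12.4 -> shift [0.375 0.798 2.423] turn -0.02
```

{"api": "drive_tool", "payload": {
  "targets": [
    [0.5,[0.04,0.08,0.25],0],
    [0.5,[0.08,0.16,0.5],0],
    [0.5,[0.12,0.24,0.75],0],
    [0.5,[0.16,0.33,1],0],
    [0.5,[0.16,0.33,1],0]
  ]
}}

```text
time: 13.02
tool_pos: [0.4049, 0.1803, 0.4972]
tool_rot: [179.7, 27.0, -164.0]
wrist_force: [-0.2, -0.9, -2.5]
width: 0.0565
```

```bash
python3 - <<'E'
from h import *
tz()
C=ipt(TI,(0,.1,0))[0]; n=TI[0][:,2]
go(*(C+n*(.0465+.05)),196.8)
E
```

```text
toolz [ 0.435  0.129 -0.891] uphill tilt 26.97 left tilt -0.1 q [ 27.3 -13.4   3.   79.9  -4.8  10.1]
at [0.4049 0.1803 0.4972] yaw -164.03 t 13.03 -> shift [0.185 0.467 1.645] turn -0.018
```

{"api": "drive_tool", "payload": {
  "targets": [
    [0.5,[0.04,0.1,0.25],0],
    [0.5,[0.08,0.2,0.5],0],
    [0.5,[0.12,0.3,0.75],0],
    [0.5,[0.18,0.45,1],0],
    [0.5,[0.18,0.45,1],0]
  ]
}}

```text
time: 13.65
tool_pos: [0.4366, 0.284, 0.3037]
tool_rot: [179.8, 26.9, -163.9]
wrist_force: [-0.1, -0.7, -3.9]
width: 0.0564
```

```bash
python3 - <<'E'
from h import *
tz()
C=ipt(TI,(0,.1,0))[0]; n=TI[0][:,2]
go(*(C+n*(.0465+.03)),196.8)
E
```

```text
toolz [ 0.435  0.128 -0.891] uphill tilt 26.94 left tilt -0.16 q [ 38.8  -7.7 -21.1  51.5  -9.9  20.4]
at [0.4366 0.284  0.3037] yaw -163.94 t 13.65 -> shift [0.011 0.018 0.747] turn -0.017
```

{"api": "drive_tool", "payload": {
  "targets": [
    [0.5,[0.01,0.02,0.25],0],
    [0.5,[0.01,0.02,0.5],0],
    [0.5,[0.01,0.02,0.7],0],
    [0.5,[0.01,0.02,0.75],0],
    [0.5,[0.01,0.02,0.75],0]
  ]
}}

```text
time: 14.28
tool_pos: [0.5021, 0.3067, 0.1755]
tool_rot: [179.7, 27.4, -164.2]
wrist_force: [0.3, -0.7, -3.4]
width: 0.0563
```

```bash
python3 - <<'E'
from h import *
tz()
im=cap('scene','s4.png'); w=cap('wrist','w4.png')
cv2.imwrite('pics/s4c.png',cv2.resize(im[100:250,290:470,::-1],None,fx=4,fy=4,interpolation=2))
C=ipt(TI,(0,.1,0))[0]; n=TI[0][:,2]
go(*(C+n*(.0465-.0)),196.8)
go(*(C+n*(.0465-.02)),196.8)
E
```

```text
toolz [ 0.441  0.131 -0.888] uphill tilt 27.37 left tilt -0.09 q [ 35.9   3.4 -29.8  30.7  -8.7  17.9]
at [0.5023 0.3072 0.1765] yaw -164.16 t 14.38 -> shift [ 0.037 -0.001  0.173] turn -0.021
at [0.5023 0.3072 0.1765] yaw -164.16 t 14.38 -> shift [ 0.04  -0.001  0.272] turn -0.021
```

View pics/s4c.png

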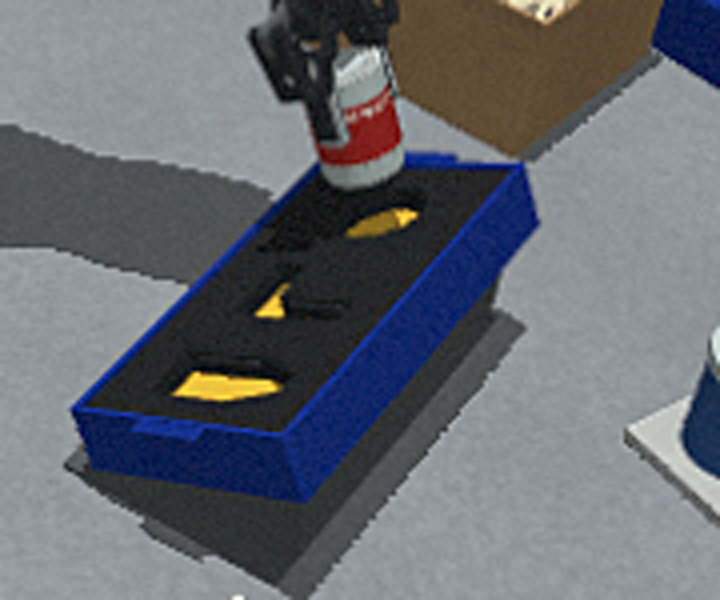

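View pics/w4.png

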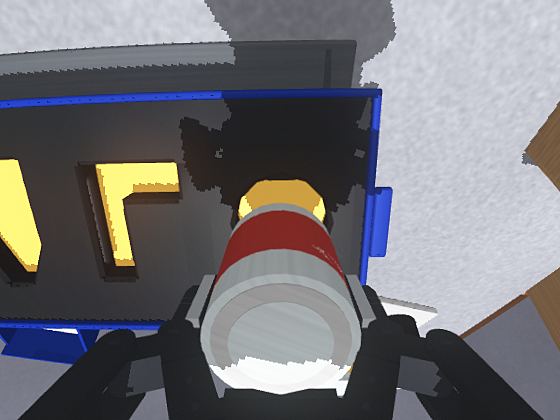

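```bash
cat >> h.py <<'E'
def overlay(cam,im,T=None,sc=1):
    T=T or TI
    def dr(xy,z,col):
        u=proj(cam,ipt(T,np.c_[xy,np.full(len(xy),z)])); cv2.polylines(im,[np.round((u+.5)*sc).astype(int)],True,col,1)
    L=np.array([[-42,-12],[42,-12],[42,12],[-18,12],[-18,52],[-42,52]])/1000.
    for z,col in [(0,(0,0,255)),(-.02,(255,0,255))]:
        dr(NEST[0]*[47/45,24/22]+[0,-.1],z,col); dr(TIN[0]*31/29+[0,.1],z,col); dr(L+[0,-.02],z,col)
    return im
E
python3 - <<'E'
from h import *
im=cv2.imread('pics/w4.png'); im=cv2.resize(im,None,fx=1.4,fy=1.4)
cv2.imwrite('pics/w4o.png',overlay('wrist',im,sc=1.4))
E
```

```text
(no output)
```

View pics/w4o.png

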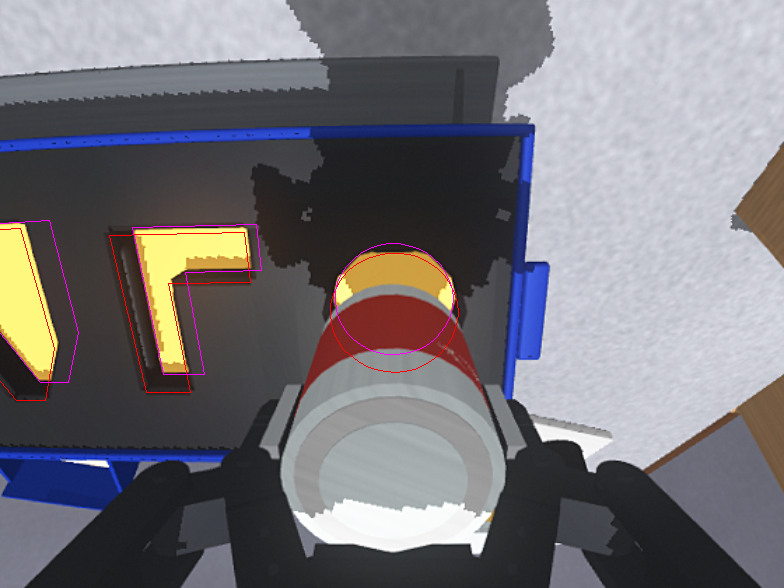

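{"api": "drive_tool", "payload": {
  "targets": [
    [0.5,[0.042,0,0.08],-0.02],
    [0.5,[0.043,0,0.15],-0.02],
    [0.5,[0.043,0,0.175],-0.02],
    [0.5,[0.044,0,0.19],-0.02]
  ]
}}

```text
time: 14.88
tool_pos: [0.5125, 0.3106, 0.1385]
tool_rot: [-179.9, 27.5, -163.2]
wrist_force: [-3.0, -0.5, 14.8]
width: 0.0564
```

```bash
python3 - <<'E'
from h import *
tz()
C=ipt(TI,(0,.1,0))[0]; n=TI[0][:,2]
go(*(C+n*(.0465-.02)),196.8); s=monitor.sense(); print(s['wrist_force'],s['ft_torque'])
E
```

```text
toolz [ 0.443  0.133 -0.887] uphill tilt 27.54 left tilt -0.04 q [ 35.5   6.6 -32.3  24.8  -8.6  16.7]
at [0.5125 0.3106 0.1385] yaw -163.17 t 14.88 -> shift [ 0.001 -0.002  0.079] turn 0.001
[-2.95715785 -0.51074144 14.84375894] [ 0.06277344 -0.14239419  0.00583275]
```

{"api": "drive_tool", "payload": {
  "targets": [
    [0.5,[0,0,0.03],0],
    [0.5,[0,0,0.05],0],
    [0.5,[0,0,0.07],0]
  ]
}}

```text
time: 15.25
tool_pos: [0.52, 0.3134, 0.1276]
tool_rot: [180.0, 27.7, -163.2]
wrist_force: [6.0, 3.1, 7.6]
width: 0.0565
```

```bash
python3 - <<'E'
from h import *
tz()
C=ipt(TI,(0,.1,0))[0]; n=TI[0][:,2]
go(*(C+n*(.0465-.02)),196.8); s=monitor.sense(); print(s['wrist_force'],s['ft_torque'],s['width'])
print('depth of TCP above foam', (s['tool_pos']-C)@TI[0])
E
```

```text
toolz [ 0.446  0.135 -0.885] uphill tilt 27.74 left tilt 0.02 q [ 35.3   8.1 -32.5  22.9  -8.5  16.5]
at [0.52   0.3134 0.1276] yaw -163.2 t 15.25 -> shift [ 0.011 -0.004  0.012] turn -0.0
[6.04630246 3.05744342 7.5993103 ] [ 0.85724887 -1.43158136  0.189403  ] 0.0565083020027525
depth of TCP above foam [0.00211709 0.00087803 0.0289589 ]
```

{"api": "drive_tool", "payload": {
  "targets": [
    [0.5,[0.008,0,0.015],0],
    [0.5,[0.01,0,0.025],0],
    [0.5,[0.01,0,0.03],0]
  ]
}}

```text
time: 15.62
tool_pos: [0.5213, 0.3137, 0.1244]
tool_rot: [180.0, 27.9, -163.2]
wrist_force: [-47.1, -21.9, 80.6]
width: 0.057
```

```bash
python3 - <<'E'
from h import *
tz()
C=ipt(TI,(0,.1,0))[0]
s=monitor.sense(); print(s['wrist_force'],s['ft_torque'],s['width'])
print('TCP', (s['tool_pos']-C)@TI[0])
im=cap('scene','s5.png');cv2.imwrite('pics/s5c.png',cv2.resize(im[100:250,290:470,::-1],None,fx=4,fy=4,interpolation=2))
E
```

```text
toolz [ 0.448  0.135 -0.884] uphill tilt 27.93 left tilt 0.01 q [ 35.2   8.3 -32.8  22.1  -8.5  16.4]
[-47.12683275 -21.94987943  80.63648136] [-1.89245709  1.45083015 -0.67442147] 0.05704055489220088
TCP [0.00185028 0.00078364 0.02552821]
```

View pics/s5c.png

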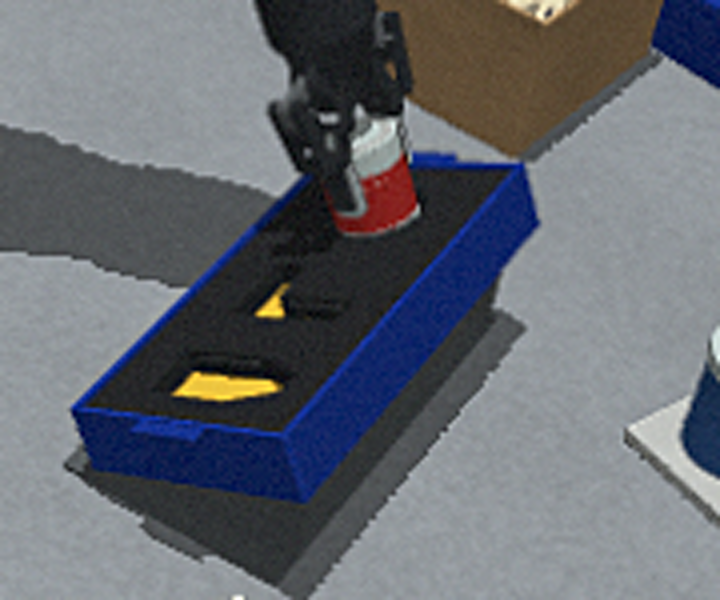

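{"api": "drive_tool", "payload": {
  "targets": [
    [0.5,[0,0,-0.015],0],
    [0.8,[0,0,-0.015],0],
    [0.8,[0,0,-0.015],0],
    [0.8,[0,0,-0.2],0],
    [0.8,[0,0,-0.5],0]
  ]
}}

```text
time: 16.3
tool_pos: [0.473, 0.2978, 0.2058]
tool_rot: [-179.8, 27.1, -163.1]
wrist_force: [0.1, 1.3, 1.1]
width: 0.0682
```

```bash
python3 - <<'E'
from h import *
tz()
s=monitor.sense(); print(s['wrist_force'],s['width'],s['tool_pos'])
im=cap('scene','s6.png');w=cap('wrist','w6.png')
a=cv2.resize(im[120:230,300:440,::-1],None,fx=4,fy=4,interpolation=2);cv2.imwrite('pics/s6c.png',a)
sc=[d for d in vision.tip_of('tin_p_mid','scene')]; print(sc)
sc=[d for d in vision.tip_of('tin_p_mid','wrist')]; print(sc)
print(ipt(TI,(0,.1,.0185)))
E
```

```text
toolz [ 0.437  0.129 -0.89 ] uphill tilt 27.13 left tilt -0.16 q [ 37.2  -1.1 -29.6  35.9  -9.3  18.2]
[0.07165836 1.28842951 1.1163255 ] 0.06821662329220912 [0.47300579 0.2978036  0.20584582]
[{'position': [0.5151, 0.3137, 0.1165], 'confidence': 0.68}, {'position': [0.7464, -0.2008, 0.0022], 'confidence': 0.35}]
[]
[[0.52280971 0.31331254 0.11725827]]
```

View pics/s6c.png

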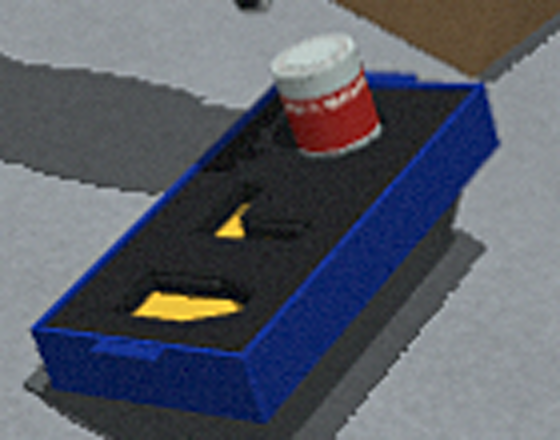

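View pics/w6.png

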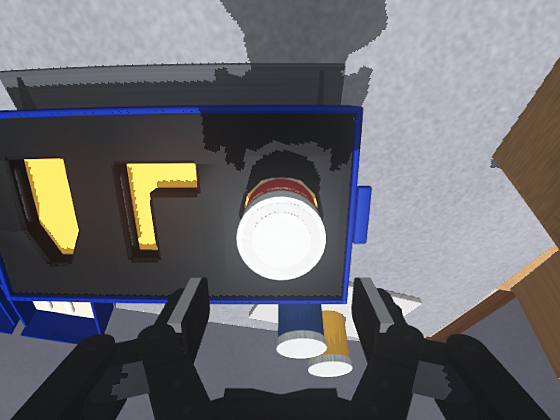

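```bash
cat >> h.py <<'E'
def render_T(n,polys,zl,zh,Rm,t,cal):
    """prism in its own frame, pose Rm,t"""
    m=np.zeros((420,560),np.uint8)
    for p in polys:
        P=np.r_[np.c_[p,np.full(len(p),zl)],np.c_[p,np.full(len(p),zh)]]
        u=proj(n,t+P@Rm.T,cal); cv2.fillConvexPoly(m,cv2.convexHull(np.round(u*16).astype(np.int32)),255,cv2.LINE_AA,4)
    return m/255.
def fit_seat(obs,polys,hh,c0,free=6,z0=None):
    """pose in insert frame about c0: params mm x,y,z(mid), deg rx,ry,rz ; visible part only above foam z>0"""
    ms=[(n,cv2.GaussianBlur(m.astype(float),(0,0),1),c) for n,m,c in obs]
    def pose(v):
        Rl=R.from_euler('xyz',v[3:6],degrees=True).as_matrix(); return TI[0]@Rl, ipt(TI,np.array(c0)+np.array(v[:3])/1000)[0], Rl
    def cost(v):
        v=np.r_[v,np.zeros(6-len(v))]; Rw,t,Rl=pose(v)
        zlow=max(-hh,-(v[2]/1000)/Rl[2,2])
        return sum(((cv2.GaussianBlur(render_T(n,polys,zlow,hh,Rw,t,c),(0,0),1)-m)**2).sum()/(m.sum()+1) for n,m,c in ms)
    v0=np.array([0,0,(z0 if z0 is not None else hh*1000-20),0,0,0.])[:free]
    sim=np.vstack([v0]+[v0+np.eye(6)[i,:free]*[3,3,4,5,5,5][i] for i in range(free)])
    r=minimize(cost,v0,method='Nelder-Mead',options=dict(initial_simplex=sim,maxiter=500,xatol=.02,fatol=1e-5)); return r.x.round(2),round(r.fun,3)
E
python3 - <<'E'
from h import *
obs=[]
for cam in ['scene','wrist']:
    vision.capture(cam); cal=K(cam)
    want=proj(cam,ipt(TI,(0,.1,.03)),cal)[0]
    for d in vision.silhouettes('tin_p_mid',cam):
        ys,xs=np.nonzero(d['mask']); c=np.array([xs.mean(),ys.mean()])
        print(cam,c,want,d['confidence'])
        if np.hypot(*(c-want))<40:
            obs.append((cam,d['mask'],cal)); print(fit_seat([obs[-1]],TIN,.039,(0,.1,0),5)); break
if len(obs)>1: print('both',fit_seat(obs,TIN,.039,(0,.1,0),5))
E
```

```text
scene [380.93508772 143.31052632] [381.88825824 143.20154758] 0.79
(array([-7.57,  6.32, 14.47,  6.2 ,  1.6 ]), np.float64(0.01))
wrist [281.96852398 238.26118403] [281.39014539 238.89385028] 0.71
(array([-3.57,  0.44, 16.49,  0.16,  0.13]), np.float64(0.002))
both (array([-3.71,  0.56, 17.28,  0.35, -0.71]), np.float64(0.019))
```

```bash
python3 - <<'E'
from kin import *
print('pitch63, q3=-65')
for q2 in [-42,-30,-20,-10,0,10,20,30]:
    q4=63-q2-65; print(q2,round(q4,1),np.round(fk(V,q2,-65,q4),3))
print('pitch63,q2=-42.67')
for q3 in [-65,-50,-40,-20]:
    q4=63+42.67+q3; print(q3,round(q4,1),np.round(fk(V,-42.67,q3,q4),3))
print('pitch63,q3=77.5')
for q2 in [0,10,20,30,40,50,60,70]:
    q4=63-q2+77.5; print(q2,round(q4,1),np.round(fk(V,q2,77.5,q4),3))
E
```

```text
pitch63, q3=-65
-42 40 [0.238 0.113]
-30 28 [0.294 0.093]
-20 18 [0.336 0.069]
-10 8 [0.373 0.037]
0 -2 [ 0.405 -0.001]
10 -12 [ 0.429 -0.044]
20 -22 [ 0.445 -0.09 ]
30 -32 [ 0.454 -0.138]
pitch63,q2=-42.67
-65 40.7 [0.235 0.114]
-50 55.7 [0.243 0.218]
-40 65.7 [0.233 0.287]
-20 85.7 [0.179 0.415]
pitch63,q3=77.5
0 140.5 [0.188 0.726]
10 130.5 [0.342 0.71 ]
20 120.5 [0.491 0.668]
30 110.5 [0.63 0.6 ]
40 100.5 [0.755 0.509]
50 90.5 [0.863 0.398]
60 80.5 [0.949 0.269]
70 70.5 [1.012 0.128]
```

```bash
python3 - <<'E'
from h import *
go(.40,.05,.33,242)
E
```

```text
at [0.4739 0.2983 0.2053] yaw -163.11 t 16.7 -> shift [ 0.35  -1.083 -0.878] turn -1.003
```

{"api": "drive_tool", "payload": {
  "targets": [
    [0.8,[0.07,-0.1,-0.25],-0.2],
    [0.8,[0.14,-0.35,-0.45],-0.4],
    [0.8,[0.21,-0.6,-0.6],-0.6],
    [0.8,[0.28,-0.85,-0.75],-0.8],
    [0.8,[0.35,-1,-0.87],-1]
  ]
}}

```text
time: 17.32
tool_pos: [0.3972, 0.0686, 0.3278]
tool_rot: [-160.1, 19.1, -115.5]
wrist_force: [0.0, -0.1, 0.2]
width: 0.0681
```

```bash
python3 - <<'E'
from h import *
tz();go(.42,-.10,.34,280)
E
```

```text
toolz [ 0.439  0.131 -0.889] uphill tilt 27.29 left tilt -0.11 q [  6.3 -23.6 -28.6  58.    4.7 -53.7]
at [0.3972 0.0686 0.3278] yaw -115.53 t 17.32 -> shift [ 0.653 -0.537 -0.114] turn -0.79
```

{"api": "drive_tool", "payload": {
  "targets": [
    [0.8,[0.2,-0.16,-0.03],0],
    [0.8,[0.4,-0.33,-0.06],0],
    [0.8,[0.6,-0.5,-0.1],0],
    [0.8,[0.75,-0.6,-0.1],0]
  ]
}}

```text
time: 17.82
tool_pos: [0.4233, -0.1236, 0.3343]
tool_rot: [-160.2, 19.2, -115.9]
wrist_force: [1.8, 1.1, 0.3]
width: 0.0685
```

```bash
python3 - <<'E'
from h import *
tz();go(.28,-.33,.34);go(.17,-.45,.34)
E
```

```text
toolz [ 0.44   0.131 -0.888] uphill tilt 27.32 left tilt -0.1 q [-29.3 -13.4 -20.4  63.1  19.2 -86.7]
at [ 0.4233 -0.1236  0.3343] yaw -115.85 t 17.82 -> shift [ 1.163  0.036 -0.475] turn 0
at [ 0.4233 -0.1236  0.3343] yaw -115.85 t 17.82 -> shift [ 1.899  0.168 -0.796] turn 0
```

{"api": "drive_tool", "payload": {
  "targets": [
    [0.8,[0.27,0.01,-0.1],0],
    [0.8,[0.54,0.02,-0.2],0],
    [0.8,[0.8,0.03,-0.3],0],
    [0.8,[0.98,0.05,-0.4],0]
  ]
}}

```text
time: 18.32
tool_pos: [0.2978, -0.2951, 0.337]
tool_rot: [-160.3, 19.3, -115.9]
wrist_force: [-0.0, 1.2, -0.3]
width: 0.0685
```

```bash
python3 - <<'E'
from h import *
tz();go(.17,-.45,.34)
E
```

```text
toolz [ 0.439  0.132 -0.889] uphill tilt 27.3 left tilt -0.02 q [ -63.7   -4.3  -11.6   77.8   26.9 -123.3]
at [ 0.2978 -0.2951  0.337 ] yaw -115.91 t 18.32 -> shift [ 0.916  0.109 -0.397] turn 0
```

{"api": "drive_tool", "payload": {
  "targets": [
    [0.8,[0.1,0,-0.05],-0.2],
    [0.8,[0.2,0,-0.1],-0.4],
    [0.8,[0.3,0,-0.13],-0.6],
    [0.8,[0.4,0,-0.17],-0.8],
    [0.8,[0.4,0,-0.17],-1]
  ]
}}

```text
time: 18.95
tool_pos: [0.251, -0.367, 0.3407]
tool_rot: [-152.7, 0.4, -73.9]
wrist_force: [0.3, 0.4, -0.9]
width: 0.0686
```

```bash
python3 - <<'E'
from h import *
tz();go(.25,-.38,.34)
E
```

```text
toolz [ 0.439  0.133 -0.889] uphill tilt 27.3 left tilt 0.0 q [ -73.8    3.1   -3.6   83.5   27.3 -179.8]
at [ 0.251  -0.367   0.3407] yaw -73.9 t 18.95 -> shift [ 0.061  0.022 -0.008] turn 0
```

{"api": "drive_tool", "payload": {
  "targets": [
    [0.8,[0,0.6,0],-0.2],
    [0.8,[0,0.6,0],-0.2]
  ]
}}

```text
time: 19.2
tool_pos: [0.2625, -0.3554, 0.2978]
tool_rot: [-155.4, -3.6, -70.1]
wrist_force: [0.3, 0.0, 0.2]
width: 0.0682
```

```bash
python3 - <<'E'
from h import *
tz();go(.25,-.38,.34)
E
```

```text
toolz [ 0.411  0.087 -0.908] uphill tilt 24.73 left tilt -2.01 q [-7.000e+01 -1.000e-01 -1.240e+01  7.410e+01  2.460e+01 -1.799e+02]
at [ 0.2625 -0.3554  0.2978] yaw -70.09 t 19.2 -> shift [ 0.108  0.006 -0.228] turn 0
```

{"api": "drive_tool", "payload": {
  "targets": [
    [0.8,[0,1,0],0]
  ]
}}

```text
time: 19.32
tool_pos: [0.2422, -0.3664, 0.2724]
tool_rot: [-156.7, -3.6, -72.3]
wrist_force: [-0.3, -1.1, 0.1]
width: 0.0683
```

```bash
python3 - <<'E'
from h import *
tz();go(.25,-.38,.34)
E
```

```text
toolz [ 0.394  0.065 -0.917] uphill tilt 23.32 left tilt -2.98 q [ -72.3   -0.   -15.5   70.8   23.3 -179.9]
at [ 0.2422 -0.3664  0.2724] yaw -72.33 t 19.32 -> shift [ 0.098 -0.147 -0.299] turn 0
```

{"api": "drive_tool", "payload": {
  "targets": [
    [0.8,[0,0.92,-0.6],0],
    [0.8,[0,0.92,-0.6],0]
  ]
}}

```text
time: 19.58
tool_pos: [0.2088, -0.3802, 0.2923]
tool_rot: [-158.8, -3.5, -75.8]
wrist_force: [0.4, -0.1, 0.2]
width: 0.0682
```

```bash
python3 - <<'E'
from h import *
tz();go(.25,-.38,.34)
E
```

```text
toolz [ 0.364  0.033 -0.931] uphill tilt 20.99 left tilt -4.22 q [ -75.8   -0.5  -12.5   74.4   21.2 -179.9]
at [ 0.2088 -0.3802  0.2923] yaw -75.82 t 19.57 -> shift [ 0.064 -0.271 -0.147] turn 0
```

{"api": "drive_tool", "payload": {
  "targets": [
    [0.8,[0,0.92,-0.5],-0.12],
    [0.8,[0,0.92,-0.5],-0.12],
    [0.8,[0,0.92,-0.5],-0.12],
    [0.8,[0,0.92,-0.5],-0.12]
  ]
}}

```text
time: 20.08
tool_pos: [0.2031, -0.3771, 0.3129]
tool_rot: [-161.6, -5.4, -74.6]
wrist_force: [0.1, -0.1, -0.4]
width: 0.0683
```

```bash
python3 - <<'E'
from h import *
tz();go(.25,-.38,.34)
E
```

```text
toolz [ 0.328 -0.002 -0.945] uphill tilt 18.27 left tilt -5.58 q [ -74.5   -2.5  -11.    76.1   18.4 -179.9]
at [ 0.2031 -0.3771  0.3129] yaw -74.6 t 20.07 -> shift [ 0.089 -0.251 -0.051] turn 0
```

{"api": "drive_tool", "payload": {
  "targets": [
    [0.8,[0.1,0.94,-0.35],0],
    [0.8,[0.1,0.94,-0.35],0]
  ]
}}

```text
time: 20.32
tool_pos: [0.1723, -0.4012, 0.3179]
tool_rot: [-163.7, -5.4, -78.0]
wrist_force: [-0.3, 0.4, -0.5]
width: 0.0683
```

{"api": "drive_tool", "payload": {
  "targets": [
    [0.8,[0.1,0.94,-0.35],0],
    [0.8,[0.1,0.94,-0.35],0]
  ]
}}

```text
time: 20.58
tool_pos: [0.1396, -0.423, 0.3269]
tool_rot: [-165.7, -5.3, -81.4]
wrist_force: [-0.4, -0.0, -0.6]
width: 0.0684
```

```bash
python3 - <<'E'
from h import *
tz();go(.25,-.38,.34)
E
```

```text
toolz [ 0.257 -0.052 -0.965] uphill tilt 13.38 left tilt -7.14 q [ -81.4    0.2   -5.5   79.    14.3 -179.9]
at [ 0.1396 -0.423   0.3269] yaw -81.41 t 20.57 -> shift [-0.124 -0.579  0.068] turn 0
```

{"api": "drive_tool", "payload": {
  "targets": [
    [0.8,[0,0.7,-0.2],-0.17],
    [0.8,[0,0.7,-0.2],-0.17]
  ]
}}

```text
time: 20.82
tool_pos: [0.1477, -0.4151, 0.3298]
tool_rot: [-169.0, -7.1, -78.0]
wrist_force: [-0.2, 1.0, 0.2]
width: 0.0682
```

{"api": "drive_tool", "payload": {
  "targets": [
    [0.8,[0,0.9,-0.25],-0.17],
    [0.8,[0,0.9,-0.25],-0.17]
  ]
}}

```text
time: 21.08
tool_pos: [0.1541, -0.4057, 0.3378]
tool_rot: [-172.4, -8.4, -74.5]
wrist_force: [-0.7, 0.5, -1.3]
width: 0.0682
```

```bash
python3 - <<'E'
from h import *
tz();go(.25,-.38,.34)
E
```

```text
toolz [ 0.166 -0.104 -0.981] uphill tilt 7.4 left tilt -8.49 q [ -74.5   -3.3   -6.7   78.2    7.6 -179.9]
at [ 0.1541 -0.4057  0.3378] yaw -74.53 t 21.07 -> shift [ 0.006 -0.494  0.056] turn 0
```

{"api": "drive_tool", "payload": {
  "targets": [
    [0.8,[0,0.9,-0.15],-0.1],
    [0.8,[0,0.9,-0.15],-0.1]
  ]
}}

```text
time: 21.32
tool_pos: [0.1436, -0.4067, 0.3411]
tool_rot: [-175.3, -8.9, -73.9]
wrist_force: [0.2, -0.6, 0.3]
width: 0.0686
```

{"api": "drive_tool", "payload": {
  "targets": [
    [0.8,[0,0.9,-0.1],-0.05],
    [0.8,[0,0.9,-0.1],-0.05]
  ]
}}

```text
time: 21.58
tool_pos: [0.1214, -0.4143, 0.3444]
tool_rot: [-177.9, -9.0, -75.2]
wrist_force: [-0.0, -0.7, -0.9]
width: 0.0683
```

```bash
python3 - <<'E'
from h import *
tz();go(.17,-.68,.28)
E
```

```text
toolz [ 0.075 -0.142 -0.987] uphill tilt 1.79 left tilt -9.05 q [ -75.1   -3.8   -6.    78.9    2.1 -179.9]
at [ 0.1214 -0.4143  0.3444] yaw -75.19 t 21.57 -> shift [1.279 0.124 0.524] turn 0
```

{"api": "drive_tool", "payload": {
  "targets": [
    [0.8,[0.3,0.02,0.1],0.2],
    [0.8,[0.6,0.04,0.2],0.4],
    [0.8,[0.9,0.06,0.3],0.6],
    [0.8,[1,0.08,0.4],0.8],
    [0.8,[1,0.08,0.4],1]
  ]
}}

```text
time: 22.2
tool_pos: [0.1631, -0.6216, 0.2929]
tool_rot: [-172.3, -4.6, -120.6]
wrist_force: [0.5, 0.6, -0.2]
width: 0.0682
```

```bash
python3 - <<'E'
from h import *
tz();go(.2,-.8,.28)
E
```

```text
toolz [ 0.075 -0.137 -0.988] uphill tilt 1.85 left tilt -8.82 q [ -76.4   21.6   16.8   76.5    2.3 -135.9]
at [ 0.1631 -0.6216  0.2929] yaw -120.62 t 22.2 -> shift [ 0.666 -0.592  0.2  ] turn 0
```

{"api": "drive_tool", "payload": {
  "targets": [
    [0.8,[0.22,-0.2,0.07],0.1],
    [0.8,[0.44,-0.39,0.14],0.24],
    [0.8,[0.66,-0.59,0.2],0.24],
    [0.8,[0.66,-0.59,0.2],0.24]
  ]
}}

```text
time: 22.7
tool_pos: [0.1972, -0.7783, 0.2887]
tool_rot: [-171.3, -3.4, -130.6]
wrist_force: [0.6, 0.5, 0.7]
width: 0.0684
```

```bash
python3 - <<'E'
from h import *
tz();go(.2,-.9,.28)
E
```

```text
toolz [ 0.077 -0.144 -0.987] uphill tilt 1.84 left tilt -9.21 q [ -76.7   49.8   65.1   96.2    2.4 -126.2]
at [ 0.1972 -0.7783  0.2887] yaw -130.57 t 22.7 -> shift [ 0.45  -0.391  0.132] turn 0
```

Near the q3 limit; push further out.

{"api": "drive_tool", "payload": {
  "targets": [
    [0.8,[0.5,-0.44,0.15],0],
    [0.8,[0.5,-0.44,0.15],0],
    [0.8,[0.5,-0.44,0.15],0]
  ]
}}

```text
time: 23.08
tool_pos: [0.1713, -0.77, 0.3067]
tool_rot: [-172.1, -2.8, -130.6]
wrist_force: [1.9, -6.4, 0.5]
width: 0.0685
```

```bash
python3 - <<'E'
from h import *
tz();go(.2,-.9,.28)
E
```

```text
toolz [ 0.073 -0.125 -0.989] uphill tilt 1.92 left tilt -8.11 q [ -78.5   52.7   74.2  103.6    2.7 -127.9]
at [ 0.1713 -0.77    0.3067] yaw -130.56 t 23.07 -> shift [ 0.394 -0.506  0.224] turn 0
```

```bash
python3 - <<'E'
from h import *
cap('top','t7.png');cap('scene','s7.png');tz();s=monitor.sense();print(s['wrist_force'],s['joint_vel'])
E
```

```text
toolz [ 0.077 -0.146 -0.986] uphill tilt 1.81 left tilt -9.34 q [ -78.4   52.9   73.8  101.8    2.6 -127.9]
[ 0.23175288  0.14190341 -0.30537654] [ 0.23142449 -0.19351486  0.87494828  5.65895827  0.23075667 -0.23276405]
```

View pics/s7.png

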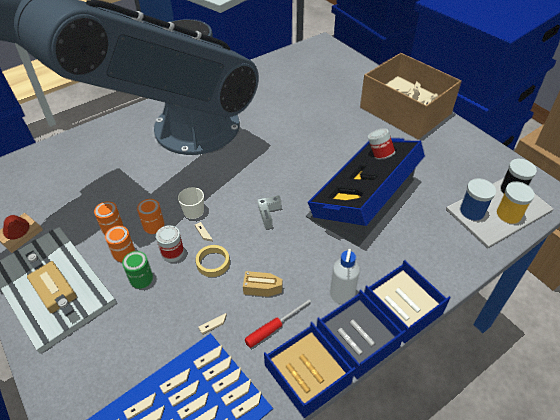

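```bash
python3 - <<'E'
from h import *
go(.17,-.46,.33)
E
```

```text
at [ 0.1746 -0.7819  0.3036] yaw -130.58 t 23.18 -> shift [-1.197  1.02  -0.367] turn 0
```

{"api": "drive_tool", "payload": {
  "targets": [
    [0.8,[-0.2,0.17,-0.06],-0.2],
    [0.8,[-0.4,0.34,-0.12],-0.4],
    [0.8,[-0.6,0.51,-0.18],-0.6],
    [0.8,[-0.8,0.68,-0.25],-0.8],
    [0.8,[-1,0.85,-0.3],-1]
  ]
}}

```text
time: 23.8
tool_pos: [0.1725, -0.5802, 0.3236]
tool_rot: [-175.0, -8.0, -94.4]
wrist_force: [1.4, -0.9, 1.9]
width: 0.0681
```

```bash
python3 - <<'E'
from h import *
tz();go(.20,-.44,.33)
E
```

```text
toolz [ 0.077 -0.144 -0.987] uphill tilt 1.84 left tilt -9.24 q [ -74.5   16.6   14.3   78.4    2.  -160.3]
at [ 0.1725 -0.5802  0.3236] yaw -94.39 t 23.8 -> shift [-0.698 -0.095 -0.122] turn 0
```

{"api": "drive_tool", "payload": {
  "targets": [
    [0.8,[-0.25,0,-0.05],-0.2],
    [0.8,[-0.5,0,-0.1],-0.4],
    [0.8,[-0.65,0,-0.12],-0.5]
  ]
}}

```text
time: 24.18
tool_pos: [0.1814, -0.4481, 0.3303]
tool_rot: [-178.4, -9.3, -71.7]
wrist_force: [0.3, 0.6, 0.2]
width: 0.0683
```

{"api": "drive_tool", "payload": {
  "targets": [
    [0.8,[0,1,0],0],
    [0.8,[0,1,0],0]
  ]
}}

```text
time: 24.42
tool_pos: [0.1245, -0.4717, 0.3268]
tool_rot: [-180.0, -9.3, -75.3]
wrist_force: [0.2, -0.0, -0.3]
width: 0.0682
```

{"api": "drive_tool", "payload": {
  "targets": [
    [0.8,[0,1,0],0],
    [0.8,[0,1,0],0]
  ]
}}

```text
time: 24.68
tool_pos: [0.0866, -0.4863, 0.3263]
tool_rot: [178.2, -9.1, -78.9]
wrist_force: [0.8, 0.1, 0.5]
width: 0.0685
```

```bash
cat >> h.py <<'E'
def jawc(yaw):
    s=monitor.sense(); r=R.from_euler('xyz',s['tool_rot'],degrees=True).as_matrix()[:,2]; a=np.radians(yaw)
    print('tilt along part x',np.degrees(np.arcsin(r[0]*np.cos(a)+r[1]*np.sin(a))).round(2),'along part y',np.degrees(np.arcsin(-r[0]*np.sin(a)+r[1]*np.cos(a))).round(2))
E
python3 - <<'E'
from h import *
tz();jawc(48.5);go(.20,-.44,.33)
E
```

```text
toolz [ 0.    -0.162 -0.987] uphill tilt -2.66 left tilt -8.92 q [ -78.8    3.1   -1.7   76.    -1.8 -180. ]
tilt along part x -6.95 along part y -6.17
at [ 0.0866 -0.4863  0.3263] yaw -78.86 t 24.68 -> shift [-0.113 -0.599 -0.055] turn 0
```

{"api": "drive_tool", "payload": {
  "targets": [
    [0.8,[0,1,0],0],
    [0.8,[0,1,0],0]
  ]
}}

```text
time: 24.92
tool_pos: [0.0473, -0.4976, 0.3299]
tool_rot: [176.5, -9.1, -82.5]
wrist_force: [-0.3, 0.1, 0.4]
width: 0.0686
```

{"api": "drive_tool", "payload": {
  "targets": [
    [0.8,[0,1,0],0],
    [0.8,[0,1,0],0]
  ]
}}

```text
time: 25.18
tool_pos: [0.0065, -0.5058, 0.3369]
tool_rot: [174.7, -9.1, -86.2]
wrist_force: [0.3, -1.0, -0.6]
width: 0.0685
```

{"api": "drive_tool", "payload": {
  "targets": [
    [0.8,[0,1,0],0],
    [0.8,[0,1,0],0]
  ]
}}

```text
time: 25.42
tool_pos: [-0.0352, -0.511, 0.3473]
tool_rot: [173.0, -9.0, -89.9]
wrist_force: [0.2, 0.1, -0.0]
width: 0.0684
```

```bash
python3 - <<'E'
from h import *
tz();jawc(48.5);go(.35,-.35,.30,228.5); print(monitor.sense()['tool_rot'])
E
```

```text
toolz [-0.121 -0.156 -0.98 ] uphill tilt -9.27 left tilt -6.54 q [ -89.8    5.6    3.8   79.2   -7.  -179.9]
tilt along part x -11.36 along part y -0.7
at [-0.0352 -0.511   0.3473] yaw -89.88 t 25.43 -> shift [-0.828 -1.927 -0.127] turn 0.925
[173.01123097  -9.00560517 -89.8829565 ]
```

{"api": "drive_tool", "payload": {
  "targets": [
    [0.8,[-0.12,-0.3,0],0.2],
    [0.8,[-0.24,-0.58,-0.02],0.4],
    [0.8,[-0.36,-0.86,-0.05],0.6],
    [0.8,[-0.43,-1,-0.07],0.8],
    [0.8,[-0.43,-1,-0.07],0.92]
  ]
}}

```text
time: 26.05
tool_pos: [0.1681, -0.4256, 0.3231]
tool_rot: [-179.2, -11.3, -131.9]
wrist_force: [0.3, -0.3, 0.0]
width: 0.0682
```

```bash
python3 - <<'E'
from h import *
tz();go(.6457,-.175,.22,228.5)
E
```

```text
toolz [-0.12  -0.155 -0.981] uphill tilt -9.19 left tilt -6.56 q [ -61.7    2.5   -2.9   79.9  -10.3 -110.3]
at [ 0.1681 -0.4256  0.3231] yaw -131.86 t 26.05 -> shift [-2.579 -0.942  0.024] turn -0.008
```

{"api": "drive_tool", "payload": {
  "targets": [
    [0.75,[-0.28,-0.1,0],0],
    [0.75,[-0.56,-0.2,0],0],
    [0.75,[-0.84,-0.3,0],0],
    [0.75,[-1,-0.36,0],0]
  ]
}}

```text
time: 26.55
tool_pos: [0.3523, -0.3268, 0.2842]
tool_rot: [-179.3, -11.3, -131.7]
wrist_force: [-0.2, 0.1, -0.7]
width: 0.0637
```

{"api": "drive_tool", "payload": {
  "targets": [
    [0.75,[-0.28,-0.1,0],0],
    [0.75,[-0.56,-0.2,0],0],
    [0.75,[-0.84,-0.3,0],0],
    [0.75,[-1,-0.36,0],0]
  ]
}}

```text
time: 27.05
tool_pos: [0.5368, -0.2283, 0.2452]
tool_rot: [-179.3, -11.3, -131.7]
wrist_force: [0.3, -0.2, 0.4]
width: 0.0639
```

```bash
python3 - <<'E'
from h import *
tz();go(.6457,-.175,.16,228.5)
E
```

```text
toolz [-0.122 -0.155 -0.98 ] uphill tilt -9.27 left tilt -6.5 q [-17.6  26.   16.4  84.4 -10.6 -65.6]
at [ 0.5368 -0.2283  0.2452] yaw -131.71 t 27.05 -> shift [-0.634 -0.226  0.31 ] turn -0.005
```

{"api": "drive_tool", "payload": {
  "targets": [
    [0.75,[-0.22,-0.08,0.1],0],
    [0.75,[-0.44,-0.16,0.2],0],
    [0.75,[-0.63,-0.22,0.31],0],
    [0.75,[-0.63,-0.22,0.31],0]
  ]
}}

```text
time: 27.55
tool_pos: [0.6429, -0.1752, 0.1577]
tool_rot: [-179.5, -11.4, -131.7]
wrist_force: [-0.6, -0.1, 0.3]
width: 0.0642
```

```bash
python3 - <<'E'
from h import *
cap('wrist','w8.png'); cal=K('wrist')
for d in vision.silhouettes('nest_mid','wrist'):
    ys,xs=np.nonzero(d['mask']); print(d['confidence'],xs.mean(),ys.mean(),xs.min(),xs.max(),ys.min(),ys.max())
    v,f=fit([('wrist',d['mask'],cal)],NEST,.038,(.6457,-.175),np.radians([48,228])); print(v[:2].round(4),np.degrees(v[2]).round(2),round(f,3))
tz();go(.6457,-.175,.02,228.5)
E
```

```text
0.82 278.4488805970149 241.6910447761194 251 306 192 302
[ 0.6458 -0.1767] 48.29 0.004
toolz [-0.122 -0.155 -0.98 ] uphill tilt -9.3 left tilt -6.53 q [-10.8  39.1  25.9  82.1 -10.1 -58.7]
at [ 0.6423 -0.177   0.1611] yaw -131.8 t 27.65 -> shift [-0.158  0.003  0.688] turn -0.007
```

View pics/w8.png

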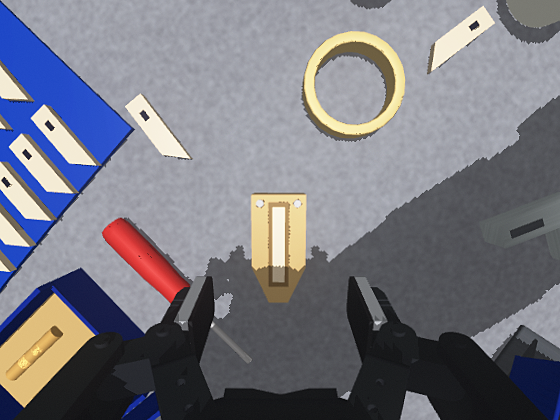

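```bash
python3 - <<'E'
from h import *
jawc(48.3);go(.6425,-.1804,.029,228.3)
E
```

```text
tilt along part x -11.37 along part y -0.72
at [ 0.6423 -0.177   0.1611] yaw -131.8 t 27.65 -> shift [-0.118 -0.004  0.65 ] turn -0.002
```

{"api": "drive_tool", "payload": {
  "targets": [
    [0.75,[-0.05,-0.004,0.28],0],
    [0.75,[-0.1,-0.004,0.52],0],
    [0.75,[-0.118,-0.004,0.65],0],
    [0.4,[-0.118,-0.004,0.65],0],
    [0.4,[-0.118,-0.004,0.65],0]
  ]
}}

```text
time: 28.28
tool_pos: [0.6433, -0.1814, 0.0316]
tool_rot: [-179.1, -11.3, -131.9]
wrist_force: [-0.3, -0.8, -1.9]
width: 0.0426
```

{"api": "drive_tool", "payload": {
  "targets": [
    [0.3,[0,0,0],0],
    [0.3,[0,0,0],0],
    [0.3,[0,0,0],0]
  ]
}}

```text
time: 28.65
tool_pos: [0.6429, -0.181, 0.0302]
tool_rot: [-179.2, -11.3, -131.9]
wrist_force: [-0.6, -0.4, 6.4]
width: 0.0425
```

```bash
python3 - <<'E'
from h import *
s=monitor.sense();print(s['tool_pos'],s['wrist_force'],s['width']);tz();go(.50,0.15,.30)
E
```

```text
[ 0.64291452 -0.18099727  0.03018867] [-0.60147879 -0.43602905  6.44937065] 0.042508478434584086
toolz [-0.12  -0.156 -0.98 ] uphill tilt -9.21 left tilt -6.58 q [-11.2  42.7  13.3  65.7 -10.2 -58.9]
at [ 0.6429 -0.181   0.0302] yaw -131.86 t 28.65 -> shift [-0.476  1.615 -1.495] turn 0
```

{"api": "drive_tool", "payload": {
  "targets": [
    [0.3,[0.05,0,-0.25],0],
    [0.3,[0.1,0,-0.52],0],
    [0.3,[0,0.3,-0.75],0.2],
    [0.3,[0,0.55,-0.9],0.4],
    [0.3,[0,0.8,-1],0.6]
  ]
}}

```text
time: 29.28
tool_pos: [0.5479, -0.0436, 0.2236]
tool_rot: [-174.0, -9.7, -159.6]
wrist_force: [1.6, 0.6, -2.7]
width: 0.0428
```

```bash
python3 - <<'E'
from h import *
cap('wrist','w9.png');s=monitor.sense();print(s['wrist_force']);tz();go(.40,.20,.46,199)
E
```

```text
[6.48441553 6.37378624 5.1493249 ]
toolz [-0.118 -0.154 -0.981] uphill tilt -9.08 left tilt -6.52 q [  0.7  24.3  11.1  83.8  -8.8 -19.2]
at [ 0.5449 -0.0395  0.227 ] yaw -160.1 t 29.32 -> shift [ 0.462  1.25  -1.242] turn 0.02
```

View pics/w9.png

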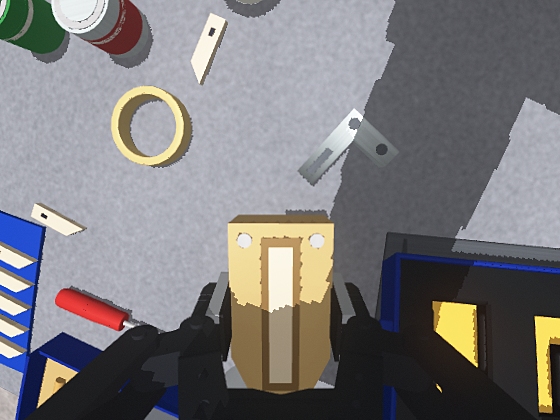

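{"api": "drive_tool", "payload": {
  "targets": [
    [0.3,[0.09,0.24,-0.25],0],
    [0.3,[0.18,0.48,-0.5],0],
    [0.3,[0.27,0.72,-0.75],0],
    [0.3,[0.37,0.98,-0.98],0],
    [0.3,[0.37,0.98,-0.98],0]
  ]
}}

```text
time: 29.95
tool_pos: [0.431, 0.1425, 0.4093]
tool_rot: [-174.1, -9.6, -159.2]
wrist_force: [0.3, 0.3, -2.9]
width: 0.0431
```

{"api": "drive_tool", "payload": {
  "targets": [
    [0.3,[0.08,0.25,-0.4],0],
    [0.3,[0.08,0.25,-0.7],0]
  ]
}}

```text
time: 30.2
tool_pos: [0.4039, 0.1851, 0.4606]
tool_rot: [-174.4, -6.8, -158.9]
wrist_force: [-1.0, -0.8, -2.8]
width: 0.043
```

```bash
python3 - <<'E'
from h import *
tz();go(.40,.20,.5,199)
E
```

```text
toolz [-0.075 -0.133 -0.988] uphill tilt -6.33 left tilt -6.06 q [ 27.8  18.1  37.3 116.6  -4.7   6.7]
at [0.4039 0.1851 0.4606] yaw -158.89 t 30.2 -> shift [ 0.015  0.057 -0.203] turn 0.047
```

{"api": "drive_tool", "payload": {
  "targets": [
    [0.3,[0,0.15,-1],0],
    [0.3,[0,0.15,-1],0]
  ]
}}

```text
time: 30.45
tool_pos: [0.3866, 0.1968, 0.4828]
tool_rot: [-174.8, -3.8, -158.7]
wrist_force: [-0.5, 0.5, -2.8]
width: 0.0432
```

{"api": "drive_tool", "payload": {
  "targets": [
    [0.3,[-0.1,0.1,-1],0],
    [0.3,[-0.1,0.1,-1],0]
  ]
}}

```text
time: 30.7
tool_pos: [0.381, 0.208, 0.5034]
tool_rot: [-175.4, -0.5, -158.4]
wrist_force: [0.3, 0.1, -1.6]
width: 0.0428
```

{"api": "drive_tool", "payload": {
  "targets": [
    [0.3,[-0.1,0.05,-1],0],
    [0.3,[-0.1,0.05,-1],0]
  ]
}}

```text
time: 30.95
tool_pos: [0.3742, 0.2118, 0.5256]
tool_rot: [-176.0, 2.8, -158.2]
wrist_force: [-0.1, 0.5, -1.9]
width: 0.0431
```

```bash
python3 - <<'E'
from h import *
tz();go(.40,.20,.5,199)
E
```

```text
toolz [ 0.072 -0.047 -0.996] uphill tilt 3.17 left tilt -3.77 q [ 32.7  12.   40.7 116.7  -4.5  10.9]
at [0.3742 0.2118 0.5256] yaw -158.18 t 30.95 -> shift [-0.092 -0.093  0.14 ] turn 0.063
```

{"api": "drive_tool", "payload": {
  "targets": [
    [0.3,[-0.1,0,-1],0],
    [0.3,[-0.1,0,-1],0]
  ]
}}

```text
time: 31.2
tool_pos: [0.3668, 0.2086, 0.5488]
tool_rot: [-176.5, 6.1, -158.0]
wrist_force: [0.3, -0.7, -2.0]
width: 0.0429
```

{"api": "drive_tool", "payload": {
  "targets": [
    [0.3,[-0.1,0,-1],0],
    [0.3,[-0.1,0,-1],0]
  ]
}}

```text
time: 31.45
tool_pos: [0.3572, 0.204, 0.5719]
tool_rot: [-177.1, 9.4, -157.8]
wrist_force: [-0.4, -0.1, -1.5]
width: 0.0428
```

{"api": "drive_tool", "payload": {
  "targets": [
    [0.3,[-0.1,0,-1],0],
    [0.3,[-0.1,0,-1],0]
  ]
}}

```text
time: 31.7
tool_pos: [0.3457, 0.1976, 0.5949]
tool_rot: [-177.7, 12.7, -157.6]
wrist_force: [0.8, -0.1, -3.1]
width: 0.0428
```

```bash
cat >> h.py <<'E'
def tgt(c,mid_off,Rrel,trel,lift):
    """tool target given part seated pose at cutout c (insert coords) with part mid at height mid_off; returns pos, tool x dir yaw & tool z"""
    Rt=TI[0]@Rrel; p=ipt(TI,np.array(c)+[0,0,mid_off+lift])[0]+TI[0]@trel
    return p,Rt
def errs(Rt):
    s=monitor.sense(); r=R.from_euler('xyz',s['tool_rot'],degrees=True).as_matrix()
    e=R.from_matrix(r.T@Rt).as_rotvec(degrees=True); print('rot err in tool axes deg',e.round(2)); return e
E
cat > rel.py <<'E'
from h import *
# nest relative
Rn=R.from_euler('z',48.3,degrees=True).as_matrix()
Rt=R.from_euler('xyz',[-179.2,-11.3,-131.9],degrees=True).as_matrix()
NR=Rn.T@Rt; Nt=Rn.T@(np.array([.6429,-.1810,.0302])-np.array([.6458,-.1767,.019]))
E
python3 - <<'E'
from rel import *
tz(); p,Rt=tgt((0,-.1,0),-.001,NR,Nt,.06); errs(Rt); print(p); go(*p); print(NR.round(3),Nt.round(4))
E
```

```text
toolz [ 0.219  0.046 -0.975] uphill tilt 12.89 left tilt -1.11 q [ 33.3   4.8  43.5 116.7  -4.7  10.7]
rot err in tool axes deg [-0.27 -1.61  5.67]
[0.55482367 0.11334017 0.16157579]
at [0.3457 0.1976 0.5949] yaw -157.62 t 31.7 -> shift [-0.31  -0.693  2.321] turn 0
[[-0.981  0.001 -0.196]
 [ 0.003  1.    -0.013]
 [ 0.196 -0.014 -0.981]] [-0.0051 -0.0007  0.0112]
```

{"api": "drive_tool", "payload": {
  "targets": [
    [0.3,[-0.03,-0.08,0.25],0.06],
    [0.3,[-0.06,-0.16,0.5],0.12],
    [0.3,[-0.1,-0.24,0.75],0.126],
    [0.3,[-0.13,-0.3,0.98],0.126]
  ]
}}

```text
time: 32.2
tool_pos: [0.4347, 0.1599, 0.4083]
tool_rot: [-178.9, 12.7, -163.5]
wrist_force: [0.3, -0.0, -2.2]
width: 0.0426
```

```bash
python3 - <<'E'
from rel import *
tz(); p,Rt=tgt((0,-.1,0),-.001,NR,Nt,.06); errs(Rt);  go(*p)
E
```

```text
toolz [ 0.216  0.044 -0.976] uphill tilt 12.65 left tilt -1.18 q [21.7 -1.9  4.5 83.9 -2.2  5. ]
rot err in tool axes deg [-0.43 -1.83 -0.01]
at [0.4347 0.1599 0.4083] yaw -163.45 t 32.2 -> shift [-0.227 -0.368  1.323] turn 0
```

{"api": "drive_tool", "payload": {
  "targets": [
    [0.3,[-0.05,-0.09,0.28],0],
    [0.3,[-0.1,-0.18,0.56],0],
    [0.3,[-0.14,-0.26,0.8],0],
    [0.3,[-0.17,-0.28,1],0],
    [0.3,[-0.17,-0.28,1],0]
  ]
}}

```text
time: 32.83
tool_pos: [0.5238, 0.1245, 0.2208]
tool_rot: [-178.9, 12.4, -163.5]
wrist_force: [-0.7, 0.5, -1.0]
width: 0.0429
```

```bash
python3 - <<'E'
from rel import *
tz(); p,Rt=tgt((0,-.1,0),-.001,NR,Nt,.035); errs(Rt);  go(*p)
E
```

```text
toolz [ 0.211  0.042 -0.977] uphill tilt 12.36 left tilt -1.17 q [ 13.6   6.2 -14.3  57.2  -0.5  -2.8]
rot err in tool axes deg [-0.41 -2.11 -0.02]
at [0.5238 0.1245 0.2208] yaw -163.47 t 32.83 -> shift [-0.095 -0.089  0.441] turn 0
```

{"api": "drive_tool", "payload": {
  "targets": [
    [0.3,[-0.05,-0.05,0.25],0],
    [0.3,[-0.095,-0.09,0.42],0],
    [0.3,[-0.095,-0.09,0.44],0],
    [0.3,[-0.095,-0.09,0.44],0]
  ]
}}

```text
time: 33.33
tool_pos: [0.5671, 0.1174, 0.1441]
tool_rot: [-178.9, 12.8, -163.4]
wrist_force: [-0.3, 0.6, -1.7]
width: 0.0426
```

```bash
python3 - <<'E'
from rel import *
im=vision.capture('wrist')[:,:,::-1].copy()
im=cv2.resize(im,None,fx=1.4,fy=1.4); overlay('wrist',im,sc=1.4)
# part overlay
s=monitor.sense(); r=R.from_euler('xyz',s['tool_rot'],degrees=True).as_matrix(); Rp=r@NR.T; tp=s['tool_pos']-Rp@Nt
for z in (-.019,.019):
    u=proj('wrist',tp+np.c_[NEST[0],np.full(6,z)]@Rp.T); cv2.polylines(im,[np.round((u+.5)*1.4).astype(int)],True,(0,255,0),1)
cv2.imwrite('pics/w10.png',im)
print('part in insert',((tp-ipt(TI,(0,-.1,0))[0])@TI[0]).round(4))
tz(); 
for l in (.035,.018,.010,0): p,Rt=tgt((0,-.1,0),-.001,NR,Nt,l); go(*p)
errs(Rt);print(s['wrist_force'])
E
```

```text
part in insert [0.0041 0.0003 0.0377]
toolz [ 0.218  0.044 -0.975] uphill tilt 12.8 left tilt -1.17 q [ 11.7  13.  -17.6  46.6  -0.   -4.7]
at [0.5673 0.1175 0.1444] yaw -163.41 t 33.38 -> shift [ 0.017 -0.002  0.024] turn 0
at [0.5673 0.1175 0.1444] yaw -163.41 t 33.38 -> shift [-0.002  0.     0.106] turn 0
at [0.5673 0.1175 0.1444] yaw -163.41 t 33.38 -> shift [-0.011  0.001  0.145] turn 0
at [0.5673 0.1175 0.1444] yaw -163.41 t 33.38 -> shift [-0.022  0.002  0.194] turn 0
rot err in tool axes deg [-0.42 -1.68  0.03]
[-0.58346721 -0.12878301 -1.77609431]
```

View pics/w10.png

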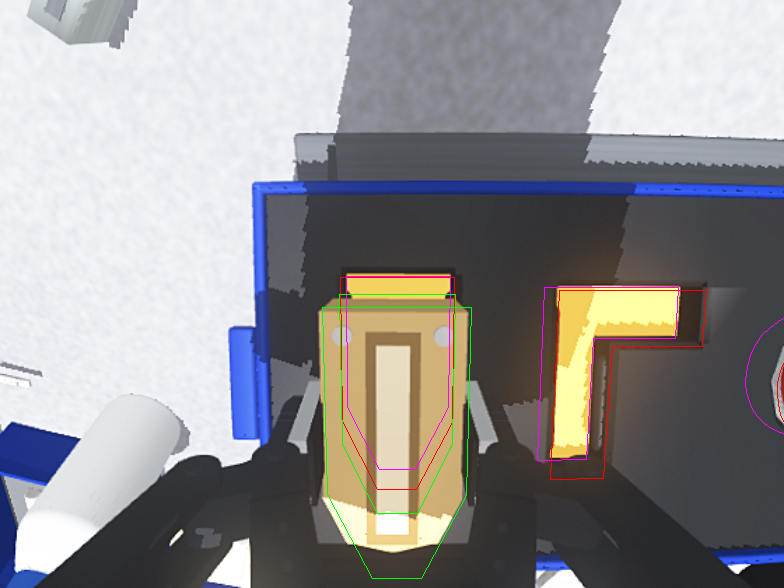

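```bash
python3 - <<'E'
from rel import *
s=monitor.sense(); r=R.from_euler('xyz',s['tool_rot'],degrees=True).as_matrix(); Rp=r@NR.T; tp=s['tool_pos']-Rp@Nt
im0=vision.capture('wrist'); cal=K('wrist')
ds=vision.silhouettes('nest_mid','wrist'); print([(d['confidence'],d['mask'].sum()) for d in ds])
m=ds[0]['mask']; ys,xs=np.nonzero(m); print(xs.min(),xs.max(),ys.min(),ys.max())
best=[]
piv=np.array([-.005,0,.014])
for phi in np.arange(-20,15,2.5):
    Q=R.from_euler('y',phi,degrees=True).as_matrix(); 
    Rw=Rp@Q; t=tp+Rp@(piv-Q@piv)
    mm=render_T('wrist',NEST,-.019,.019,Rw,t,cal)>.5
    iou=(mm&m).sum()/(mm|m).sum(); y2,x2=np.nonzero(mm); print(phi,round(iou,3),y2.min(),y2.max())
c=cv2.resize(im0[190:420,200:360,::-1],None,fx=2.6,fy=2.6,interpolation=2); cv2.imwrite('pics/w11.png',c)
E
```

```text
[(0.68, np.int64(17130))]
228 333 213 392
-20.0 0.837 216 419
-17.5 0.843 216 419
-15.0 0.85 215 419
-12.5 0.856 215 419
-10.0 0.855 216 419
-7.5 0.86 216 419
-5.0 0.876 214 418
-2.5 0.878 211 415
0.0 0.877 209 413
2.5 0.876 207 410
5.0 0.87 204 407
7.5 0.865 202 403
10.0 0.856 200 400
12.5 0.847 198 397
```

View pics/w11.png

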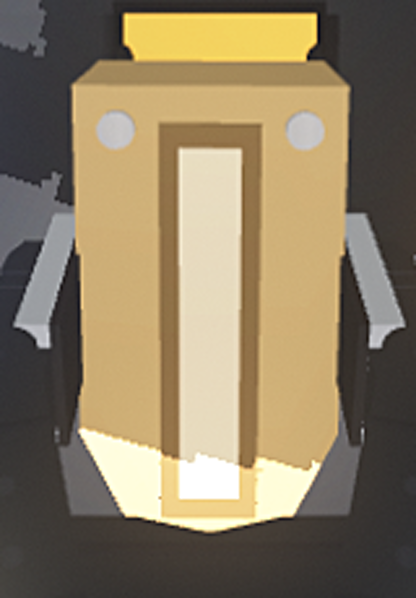

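{"api": "drive_tool", "payload": {
  "targets": [
    [0.3,[0.01,0,0.06],0],
    [0.3,[0,0,0.106],0],
    [0.3,[-0.006,0,0.125],0],
    [0.3,[-0.008,0,0.135],0]
  ]
}}

```text
time: 33.98
tool_pos: [0.5742, 0.119, 0.1158]
tool_rot: [-178.9, 12.6, -163.4]
wrist_force: [-4.2, 3.7, 1.4]
width: 0.0426
```

```bash
cat >> rel.py <<'E'
def where(c,PR,Pt):
    s=monitor.sense(); r=R.from_euler('xyz',s['tool_rot'],degrees=True).as_matrix(); Rp=r@PR.T; tp=s['tool_pos']-Rp@Pt
    print('t',s['time'],'part in cut',((tp-ipt(TI,c)[0])@TI[0]*1000).round(1),'F(insert axes)',(s['wrist_force']@TI[0]).round(1),'torque',s['ft_torque'].round(2),'w',round(s['width'],4))
E
python3 - <<'E'
from rel import *
where((0,-.1,0),NR,Nt)
for l in (0,): p,Rt=tgt((0,-.1,0),-.001,NR,Nt,l); go(*p)
errs(Rt)
E
```

```text
t 33.975 part in cut [-2.1 -0.2  8.9] F(insert axes) [-2.   4.7  2.5] torque [0.76 0.84 0.23] w 0.0426
at [0.5742 0.119  0.1158] yaw -163.41 t 33.98 -> shift [-0.02   0.002  0.047] turn 0
rot err in tool axes deg [-0.36 -1.85  0.03]
```

{"api": "drive_tool", "payload": {
  "targets": [
    [0.3,[-0.008,0,0.015],0],
    [0.3,[-0.012,0,0.027],0],
    [0.3,[-0.016,0,0.035],0]
  ]
}}

```text
time: 34.35
tool_pos: [0.5782, 0.1207, 0.11]
tool_rot: [-179.0, 12.6, -163.4]
wrist_force: [-11.7, 5.8, 8.1]
width: 0.0425
```

```bash
python3 - <<'E'
from rel import *
where((0,-.1,0),NR,Nt)
for l in (0,): p,Rt=tgt((0,-.1,0),-.001,NR,Nt,l); go(*p)
errs(Rt)
E
```

```text
t 34.35 part in cut [-0.7  0.2  1.7] F(insert axes) [-5.   8.9 11.4] torque [1.36 2.23 0.66] w 0.0425
at [0.5782 0.1207 0.11  ] yaw -163.38 t 34.35 -> shift [-0.005 -0.001  0.014] turn 0
rot err in tool axes deg [-0.3  -1.86  0.06]
```

Going in with a modest 11 N. Finish pressing.

{"api": "drive_tool", "payload": {
  "targets": [
    [0.3,[-0.003,0,0.01],0],
    [0.3,[-0.006,0,0.018],0],
    [0.3,[-0.006,0,0.022],0]
  ]
}}

```text
time: 34.72
tool_pos: [0.5789, 0.1209, 0.1086]
tool_rot: [-179.0, 12.6, -163.4]
wrist_force: [-58.2, -5.6, 73.8]
width: 0.0428
```

```bash
python3 - <<'E'
from rel import *
where((0,-.1,0),NR,Nt)
E
```

```text
t 34.725 part in cut [-0.7  0.2  0.2] F(insert axes) [-19.6  11.4  91.4] torque [0.02 7.84 0.7 ] w 0.0428
```

{"api": "drive_tool", "payload": {
  "targets": [
    [0.3,[0,0,-0.012],0],
    [0.64,[0,0,-0.015],0],
    [0.64,[0,0,-0.02],0],
    [0.64,[0,0,-0.2],0],
    [0.64,[0,0,-0.4],0]
  ]
}}

```text
time: 35.35
tool_pos: [0.5634, 0.1167, 0.1846]
tool_rot: [-178.9, 12.6, -163.4]
wrist_force: [1.2, -0.2, 0.6]
width: 0.0546
```

```bash
python3 - <<'E'
from rel import *
im=cap('scene','s12.png');w=cap('wrist','w12.png'); cal=K('wrist')
for d in vision.silhouettes('nest_mid','wrist'):
    ys,xs=np.nonzero(d['mask']); print(d['confidence'],xs.min(),xs.max(),ys.min(),ys.max())
    print(fit_seat([('wrist',d['mask'],cal)],NEST,.019,(0,-.1,0),6,z0=-1))
tz()
cv2.imwrite('pics/s12c.png',cv2.resize(im[130:230,300:440,::-1],None,fx=5,fy=5,interpolation=2))
E
```

```text
0.84 251 319 173 306
(array([ 0.88,  0.52, -2.42, -1.07,  2.53, -0.06]), np.float64(0.003))
toolz [ 0.22   0.045 -0.975] uphill tilt 12.9 left tilt -1.19 q [ 11.7  11.1 -13.7  52.3  -0.1  -4.7]
```

View pics/s12c.png

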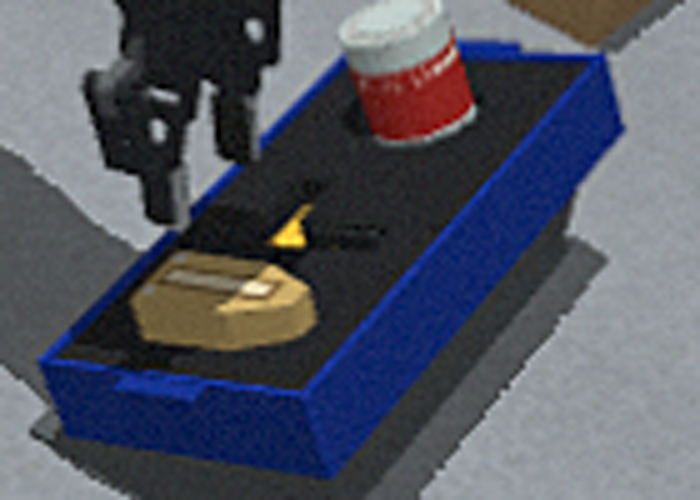

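View pics/w12.png

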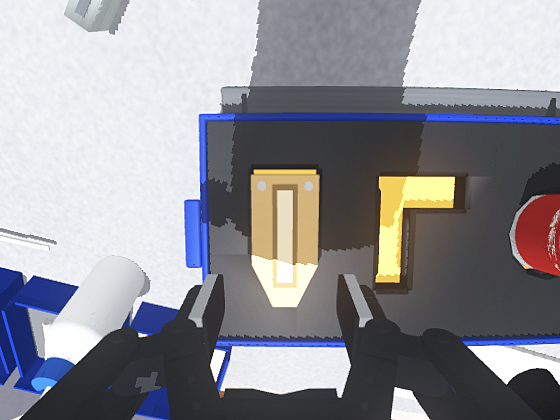

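```bash
python3 - <<'E'
from h import *
go(.45,-.04,.33)
E
```

```text
at [0.5649 0.1171 0.1863] yaw -163.43 t 35.5 -> shift [ 0.595 -0.606 -0.861] turn 0
```

{"api": "drive_tool", "payload": {
  "targets": [
    [0.7,[0.1,0,-0.25],-0.2],
    [0.7,[0.2,-0.15,-0.45],-0.4],
    [0.7,[0.35,-0.3,-0.6],-0.6],
    [0.7,[0.5,-0.45,-0.75],-0.8],
    [0.7,[0.6,-0.6,-0.86],-1]
  ]
}}

```text
time: 36.12
tool_pos: [0.4472, -0.0403, 0.3281]
tool_rot: [-170.1, 8.1, -117.6]
wrist_force: [1.0, -0.4, 0.5]
width: 0.0595
```

```bash
python3 - <<'E'
from h import *
tz();go(.36,-.24,.33)
E
```

```text
toolz [ 0.216  0.044 -0.975] uphill tilt 12.67 left tilt -1.18 q [ -8.   -4.8  -9.9  72.9   4.2 -69.3]
at [ 0.4472 -0.0403  0.3281] yaw -117.55 t 36.12 -> shift [ 1.075 -0.102 -0.147] turn 0
```

{"api": "drive_tool", "payload": {
  "targets": [
    [0.7,[0.25,0,-0.03],-0.2],
    [0.7,[0.5,0,-0.07],-0.4],
    [0.7,[0.75,0,-0.1],-0.6],
    [0.7,[1,0.05,-0.15],-0.8],
    [0.7,[1,0.05,-0.15],-0.8]
  ]
}}

```text
time: 36.75
tool_pos: [0.3392, -0.2126, 0.3262]
tool_rot: [-167.4, 0.9, -82.5]
wrist_force: [-0.5, 0.2, 0.7]
width: 0.0597
```

```bash
python3 - <<'E'
from h import *
tz();go(.22,-.40,.33)
E
```

```text
toolz [ 0.215  0.044 -0.976] uphill tilt 12.61 left tilt -1.17 q [ -39.4   -7.3  -12.1   77.1    9.8 -136.2]
at [ 0.3392 -0.2126  0.3262] yaw -82.45 t 36.75 -> shift [ 0.85   0.69  -0.187] turn 0
```

{"api": "drive_tool", "payload": {
  "targets": [
    [0.7,[0.22,0.17,-0.05],-0.15],
    [0.7,[0.44,0.34,-0.1],-0.3],
    [0.7,[0.66,0.51,-0.14],-0.4],
    [0.7,[0.85,0.68,-0.18],-0.4],
    [0.7,[0.85,0.9,-0.22],-0.4]
  ]
}}

```text
time: 37.38
tool_pos: [0.2175, -0.3896, 0.326]
tool_rot: [-169.5, -2.8, -68.0]
wrist_force: [0.3, 1.1, -1.0]
width: 0.0598
```

```bash
python3 - <<'E'
from h import *
tz();jawc(-21)
E
```

```text
toolz [ 0.187  0.023 -0.982] uphill tilt 10.7 left tilt -1.84 q [ -67.9    2.8   -2.1   82.3   10.5 -179.9]
tilt along part x 9.58 along part y 5.08
```

{"api": "drive_tool", "payload": {
  "targets": [
    [0.7,[0,1,-0.2],0],
    [0.7,[0,1,-0.2],0]
  ]
}}

```text
time: 37.62
tool_pos: [0.1834, -0.4057, 0.329]
tool_rot: [-171.7, -2.9, -71.3]
wrist_force: [0.6, -0.1, 0.2]
width: 0.0599
```

{"api": "drive_tool", "payload": {
  "targets": [
    [0.7,[0,1,-0.2],0],
    [0.7,[0,1,-0.2],0]
  ]
}}

```text
time: 37.88
tool_pos: [0.1483, -0.4219, 0.3352]
tool_rot: [-173.9, -2.9, -74.8]
wrist_force: [0.5, 0.5, -0.2]
width: 0.0597
```

{"api": "drive_tool", "payload": {
  "targets": [
    [0.7,[0,1,-0.2],0],
    [0.7,[0,1,-0.2],0]
  ]
}}

```text
time: 38.12
tool_pos: [0.1116, -0.4357, 0.3455]
tool_rot: [-176.1, -2.8, -78.3]
wrist_force: [-0.3, -0.0, -0.6]
width: 0.0597
```

```bash
python3 - <<'E'
from h import *
tz();jawc(-21)
E
```

```text
toolz [ 0.076 -0.034 -0.996] uphill tilt 3.63 left tilt -3.14 q [ -78.2    3.9    2.6   85.9    3.9 -179.9]
tilt along part x 4.8 along part y -0.26
```

```bash
python3 - <<'E'
from h import *
go(.30,-.28,.32,159); go(.461,-.043,.22,159)
E
```

```text
at [ 0.1116 -0.4357  0.3455] yaw -78.3 t 38.12 -> shift [-0.577 -1.071  0.172] turn 2.727
at [ 0.1116 -0.4357  0.3455] yaw -78.3 t 38.12 -> shift [-1.597 -2.067  0.692] turn 2.727
```

{"api": "drive_tool", "payload": {
  "targets": [
    [0.7,[-0.12,-0.2,0.03],0.2],
    [0.7,[-0.24,-0.4,0.06],0.4],
    [0.7,[-0.36,-0.6,0.1],0.6],
    [0.7,[-0.48,-0.8,0.13],0.8],
    [0.7,[-0.6,-1,0.17],1]
  ]
}}

```text
time: 38.75
tool_pos: [0.2855, -0.278, 0.3194]
tool_rot: [-175.2, 0.8, -123.0]
wrist_force: [0.1, -1.9, -0.6]
width: 0.0599
```

```bash
python3 - <<'E'
from h import *
tz();go(.461,-.043,.22,159)
E
```

```text
toolz [ 0.077 -0.034 -0.996] uphill tilt 3.69 left tilt -3.15 q [ -45.6   -4.    -9.1   80.4    1.8 -102.5]
at [ 0.2855 -0.278   0.3194] yaw -123.04 t 38.75 -> shift [-1.457 -0.052  0.523] turn 1.733
```

{"api": "drive_tool", "payload": {
  "targets": [
    [0.7,[-0.2,-0.02,0.07],0.2],
    [0.7,[-0.4,-0.03,0.14],0.4],
    [0.7,[-0.6,-0.04,0.2],0.6],
    [0.7,[-0.8,-0.05,0.27],0.8],
    [0.7,[-1,-0.05,0.34],1]
  ]
}}

```text
time: 39.38
tool_pos: [0.4069, -0.1173, 0.2547]
tool_rot: [-177.2, 3.9, -168.0]
wrist_force: [0.5, -0.9, 0.2]
width: 0.0601
```

```bash
python3 - <<'E'
from h import *
tz();go(.461,-.043,.18,159)
E
```

```text
toolz [ 0.077 -0.033 -0.996] uphill tilt 3.68 left tilt -3.11 q [-15.6  -1.2 -15.8  70.6  -0.7 -27.6]
at [ 0.4069 -0.1173  0.2547] yaw -167.96 t 39.38 -> shift [-0.315  0.326  0.381] turn 0.734
```

{"api": "drive_tool", "payload": {
  "targets": [
    [0.7,[-0.1,0.1,0.1],0.2],
    [0.7,[-0.2,0.2,0.2],0.4],
    [0.7,[-0.3,0.3,0.3],0.6],
    [0.7,[-0.315,0.326,0.38],0.734],
    [0.7,[-0.315,0.326,0.38],0.734]
  ]
}}

```text
time: 40.0
tool_pos: [0.4591, -0.0437, 0.1794]
tool_rot: [-179.7, 4.7, 159.3]
wrist_force: [0.0, -0.1, -0.1]
width: 0.0599
```

```bash
python3 - <<'E'
from h import *
cap('wrist','w13.png'); cal=K('wrist')
for d in vision.silhouettes('stop_mid','wrist'):
    ys,xs=np.nonzero(d['mask']); print(d['confidence'],xs.mean(),ys.mean(),xs.min(),xs.max(),ys.min(),ys.max())
    v,f=fit([('wrist',d['mask'],cal)],STOP,.036,(.461,-.043),np.radians([-21])); print(v[:2].round(4),np.degrees(v[2]).round(2),round(f,3))
tz();jawc(-21);go(.461,-.043,.18,159)
E
```

```text
0.93 296.65489206616206 180.28315110737313 270 342 146 240
[ 0.4625 -0.045 ] -21.07 0.053
toolz [ 0.077 -0.034 -0.996] uphill tilt 3.66 left tilt -3.13 q [ -4.5   5.  -20.1  60.3  -1.6  16.1]
tilt along part x 4.81 along part y -0.23
at [ 0.4596 -0.0445  0.1809] yaw 159.34 t 40.1 -> shift [-0.003  0.009  0.005] turn 0.007
```

View pics/w13.png

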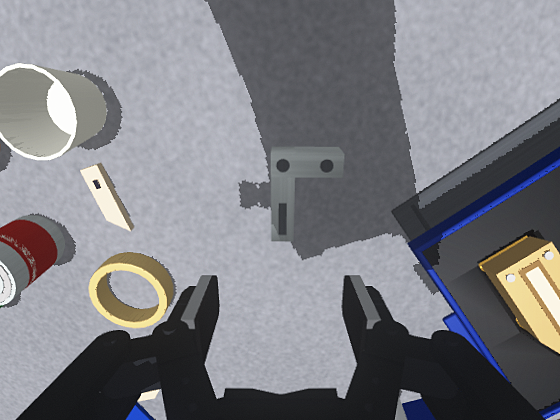

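```bash
python3 - <<'E'
from h import *
im=cv2.imread('pics/w13.png'); cal=K('wrist'); im=cv2.resize(im,None,fx=4,fy=4,interpolation=2)
L=np.array([[-40,-10],[40,-10],[40,10],[-20,10],[-20,50],[-40,50]])/1000.
a=np.radians(-21.07);q=L@np.array([[np.cos(a),np.sin(a)],[-np.sin(a),np.cos(a)]])+[.4625,-.045]
for z,c in ((0,(0,0,255)),(.036,(0,255,0))):
    u=proj('wrist',np.c_[q,np.full(6,z)],cal); cv2.polylines(im,[np.round((u+.5)*4).astype(int)],True,c,1)
cv2.imwrite('pics/w13c.png',im[520:1020,960:1440])
E
```

```text
(no output)
```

View pics/w13c.png

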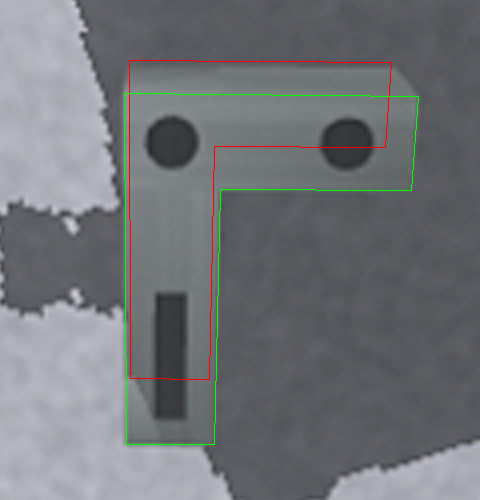

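```bash
python3 - <<'E'
from h import *
go(.4588,-.0436,.0305,158.93)
E
```

```text
at [ 0.4596 -0.0445  0.1809] yaw 159.34 t 40.1 -> shift [0.068 0.006 0.749] turn 0.009
```

{"api": "drive_tool", "payload": {
  "targets": [
    [0.7,[0.02,0.006,0.28],0.009],
    [0.7,[0.04,0.006,0.55],0.009],
    [0.7,[0.068,0.006,0.74],0.009],
    [0.7,[0.068,0.006,0.749],0.009],
    [0.3,[0.068,0.006,0.749],0.009]
  ]
}}

```text
time: 40.72
tool_pos: [0.46, -0.044, 0.0317]
tool_rot: [-179.8, 4.9, 158.8]
wrist_force: [0.4, 0.4, 0.7]
width: 0.0432
```

{"api": "drive_tool", "payload": {
  "targets": [
    [0.1,[0,0,0],0],
    [0.1,[0,0,0],0],
    [0.1,[0,0,0],0],
    [0.1,[0,0,0],0]
  ]
}}

```text
time: 41.22
tool_pos: [0.4602, -0.0439, 0.0319]
tool_rot: [-179.8, 5.0, 158.8]
wrist_force: [-4.7, -0.2, 15.7]
width: 0.0192
```

```bash
python3 - <<'E'
from h import *
s=monitor.sense();print(s['tool_pos'],s['tool_rot'],s['wrist_force'],s['width']);tz();go(.42,.10,.30)
E
```

```text
[ 0.46019863 -0.04389855  0.03185714] [-179.8167096     4.98220884  158.75968077] [-4.65940164 -0.21841774 15.67695951] 0.019206016949259375
toolz [ 0.08  -0.034 -0.996] uphill tilt 3.81 left tilt -3.21 q [ -4.4  13.3 -34.2  37.8  -1.6  16.8]
at [ 0.4602 -0.0439  0.0319] yaw 158.76 t 41.23 -> shift [ 0.33   0.593 -1.376] turn 0
```

{"api": "drive_tool", "payload": {
  "targets": [
    [0.1,[0,0,-0.1],0],
    [0.1,[0,0,-0.3],0],
    [0.1,[0.05,0.1,-0.6],-0.2],
    [0.1,[0.1,0.3,-0.9],-0.4],
    [0.1,[0.1,0.5,-1],-0.6]
  ]
}}

```text
time: 41.85
tool_pos: [0.4615, 0.0643, 0.2312]
tool_rot: [-177.6, 4.4, -173.9]
wrist_force: [1.4, -1.5, -4.3]
width: 0.0187
```

```bash
cat >> rel.py <<'E'
Rs=R.from_euler('z',-21.07,degrees=True).as_matrix()
Rt2=R.from_euler('xyz',[-179.8,4.95,158.78],degrees=True).as_matrix()
SR=Rs.T@Rt2; St=Rs.T@(np.array([.4602,-.0439,.0319])-np.array([.4625,-.045,.018]))
L6=np.array([[-40,-10],[40,-10],[40,10],[-20,10],[-20,50],[-40,50]])/1000.
E
python3 - <<'E'
from rel import *
print(SR.round(3),St.round(4))
s=monitor.sense(); r=R.from_euler('xyz',s['tool_rot'],degrees=True).as_matrix(); Rp=r@SR.T; tp=s['tool_pos']-Rp@St
im=vision.capture('wrist')[:,:,::-1].copy(); im=cv2.resize(im,None,fx=1.4,fy=1.4)
for z in (-.018,.018):
    u=proj('wrist',tp+np.c_[L6,np.full(6,z)]@Rp.T); cv2.polylines(im,[np.round((u+.5)*1.4).astype(int)],True,(0,255,0),1)
cv2.imwrite('pics/w14.png',im)
tz(); p,Rt=tgt((0,-.02,0),-.002,SR,St,.06); errs(Rt); print('wanted toolz',Rt[:,2].round(3), s['wrist_force'])
e=np.r_[E2,0]; f=np.array([-E2[1],E2[0],0]); print('want tilt',np.degrees(np.arcsin(Rt[:,2]@e)),np.degrees(np.arcsin(Rt[:,2]@f)))
go(.40,.18,.47)
E
```

```text
[[-0.996  0.003  0.086]
 [ 0.003  1.    -0.004]
 [-0.086 -0.003 -0.996]] [-0.0025  0.0002  0.0139]
toolz [ 0.085 -0.031 -0.996] uphill tilt 4.14 left tilt -3.08 q [ 10.1   4.7 -12.8  68.1  -2.6   3.4]
rot err in tool axes deg [ -5.18 -26.25  -8.99]
wanted toolz [ 0.49   0.144 -0.86 ] [ 1.44078622 -1.54631346 -4.25458077]
want tilt 30.73232699797938 -0.21294225990565394
at [0.464  0.0689 0.2337] yaw -173.31 t 41.9 -> shift [ 0.157  0.54  -1.221] turn 0
```

View pics/w14.png

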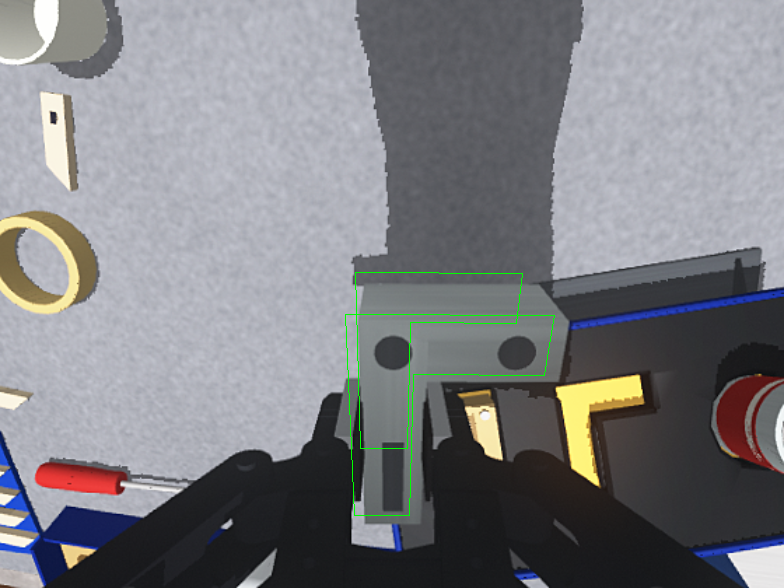

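{"api": "drive_tool", "payload": {
  "targets": [
    [0.1,[0.03,0.13,-0.3],-0.1],
    [0.1,[0.07,0.27,-0.6],-0.2],
    [0.1,[0.11,0.4,-0.9],-0.2],
    [0.1,[0.13,0.48,-1],-0.2],
    [0.1,[0.13,0.48,-1],-0.2]
  ]
}}

```text
time: 42.52
tool_pos: [0.4105, 0.1643, 0.4231]
tool_rot: [-177.0, 4.0, -165.0]
wrist_force: [0.3, 0.8, -3.5]
width: 0.0186
```

```bash
cat >> rel.py <<'E'
def partim(PR,Pt,L,h,fn,extra=None):
    vision.capture('wrist')
    s=monitor.sense(); cal=K('wrist'); r=R.from_euler('xyz',s['tool_rot'],degrees=True).as_matrix(); Rp=r@PR.T; tp=s['tool_pos']-Rp@Pt
    im=vision.capture('wrist')[:,:,::-1].copy(); im=cv2.resize(im,None,fx=1.4,fy=1.4)
    for z in (-h,h):
        u=proj('wrist',tp+np.c_[L,np.full(len(L),z)]@Rp.T,cal); cv2.polylines(im,[np.round((u+.5)*1.4).astype(int)],True,(0,255,0),1)
    overlay('wrist',im,sc=1.4); cv2.imwrite('pics/'+fn,im)
E
python3 - <<'E'
from rel import *
partim(SR,St,L6,.018,'w15.png')
tz(); p,Rt=tgt((0,-.02,0),-.002,SR,St,.06); errs(Rt)
go(.40,.18,.5)
E
```

```text
toolz [ 0.077 -0.034 -0.996] uphill tilt 3.66 left tilt -3.14 q [24.1  4.8 14.7 96.6 -3.6  9.2]
rot err in tool axes deg [ -3.36 -27.    -0.93]
at [0.4105 0.163  0.4205] yaw -165.12 t 42.62 -> shift [ 0.003  0.075 -0.403] turn 0
```

View pics/w15.png

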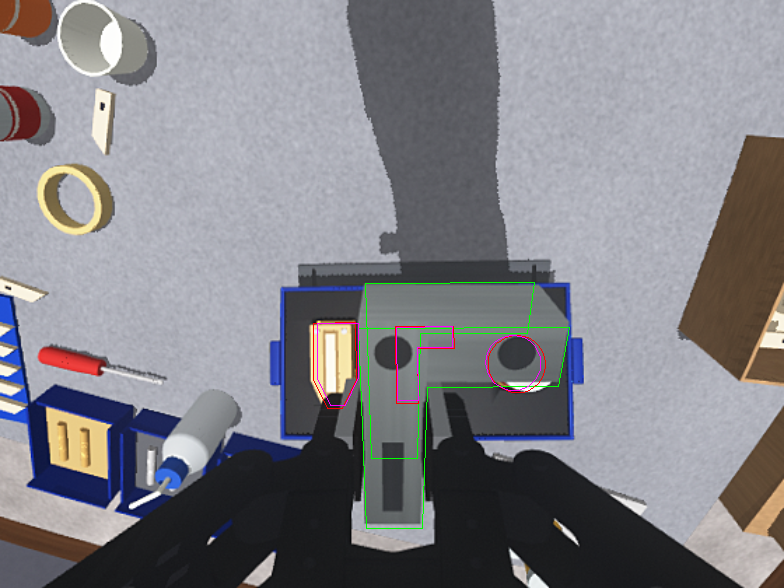

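{"api": "drive_tool", "payload": {
  "targets": [
    [0.1,[-0.05,0,-0.5],0],
    [0.1,[-0.05,0,-1],0],
    [0.1,[-0.05,0,-1],0]
  ]
}}

```text
time: 43.0
tool_pos: [0.4028, 0.1664, 0.545]
tool_rot: [-177.3, 5.8, -165.1]
wrist_force: [-48.8, -21.5, -11.7]
width: 0.0185
```

{"api": "drive_tool", "payload": {
  "targets": [
    [0.1,[-0.1,0,-1],0],
    [0.1,[-0.1,0,-1],0]
  ]
}}

```text
time: 43.25
tool_pos: [0.389, 0.1613, 0.5695]
tool_rot: [-177.8, 9.1, -164.9]
wrist_force: [-0.9, 0.1, -2.2]
width: 0.0186
```

{"api": "drive_tool", "payload": {
  "targets": [
    [0.1,[-0.15,0,-1],0],
    [0.1,[-0.15,0,-1],0]
  ]
}}

```text
time: 43.5
tool_pos: [0.3801, 0.1573, 0.5934]
tool_rot: [-178.4, 12.6, -164.8]
wrist_force: [-0.3, 0.9, -3.3]
width: 0.019
```

{"api": "drive_tool", "payload": {
  "targets": [
    [0.1,[-0.2,0,-1],0],
    [0.1,[-0.2,0,-1],0]
  ]
}}

```text
time: 43.75
tool_pos: [0.3732, 0.1528, 0.6168]
tool_rot: [-178.9, 16.0, -164.7]
wrist_force: [-0.4, 0.4, -2.5]
width: 0.019
```

```bash
python3 - <<'E'
from rel import *
tz(); p,Rt=tgt((0,-.02,0),-.002,SR,St,.06); errs(Rt)
go(.40,.18,.5)
E
```

```text
toolz [ 0.27   0.054 -0.961] uphill tilt 15.94 left tilt -1.5 q [ 25.1   4.5  46.7 116.7  -3.8   9.4]
rot err in tool axes deg [ -1.49 -14.77  -1.07]
at [0.3732 0.1528 0.6168] yaw -164.71 t 43.75 -> shift [0.002 0.107 0.605] turn 0
```

{"api": "drive_tool", "payload": {
  "targets": [
    [0.1,[-0.25,-0.05,-1],0],
    [0.1,[-0.25,-0.05,-1],0]
  ]
}}

```text
time: 44.0
tool_pos: [0.3688, 0.1427, 0.64]
tool_rot: [-179.3, 19.4, -164.7]
wrist_force: [-0.2, 0.5, -2.7]
width: 0.0188
```

{"api": "drive_tool", "payload": {
  "targets": [
    [0.1,[-0.3,-0.05,-1],0],
    [0.1,[-0.3,-0.05,-1],0]
  ]
}}

```text
time: 44.25
tool_pos: [0.3648, 0.133, 0.6632]
tool_rot: [-179.7, 22.8, -164.6]
wrist_force: [0.0, 0.5, -2.8]
width: 0.0183
```

{"api": "drive_tool", "payload": {
  "targets": [
    [0.1,[-0.35,-0.05,-1],0],
    [0.1,[-0.35,-0.05,-1],0]
  ]
}}

```text
time: 44.5
tool_pos: [0.3608, 0.1236, 0.6864]
tool_rot: [180.0, 26.2, -164.6]
wrist_force: [0.5, 0.7, -2.6]
width: 0.0187
```

{"api": "drive_tool", "payload": {
  "targets": [
    [0.1,[-0.4,0,-1],0],
    [0.1,[-0.4,0,-1],0]
  ]
}}

```text
time: 44.75
tool_pos: [0.3551, 0.1192, 0.7093]
tool_rot: [179.7, 29.6, -164.6]
wrist_force: [-0.5, 0.4, -2.7]
width: 0.0185
```

```bash
python3 - <<'E'
from rel import *
tz(); p,Rt=tgt((0,-.02,0),-.002,SR,St,.06); errs(Rt); print(p)
go(*p)
E
```

```text
toolz [ 0.476  0.136 -0.869] uphill tilt 29.64 left tilt -0.44 q [ 20.3  -0.8  55.5 116.7  -2.2   4.3]
rot err in tool axes deg [-0.24 -1.09 -1.09]
[0.53298774 0.19124861 0.1642366 ]
at [0.3551 0.1192 0.7093] yaw -164.64 t 44.75 -> shift [0.52  0.098 2.841] turn 0
```

{"api": "drive_tool", "payload": {
  "targets": [
    [0.1,[0.05,0.01,0.25],-0.024],
    [0.1,[0.1,0.02,0.5],-0.024],
    [0.1,[0.14,0.03,0.75],-0.024],
    [0.1,[0.18,0.03,1],-0.024]
  ]
}}

```text
time: 45.25
tool_pos: [0.4119, 0.1419, 0.5361]
tool_rot: [-179.6, 29.5, -163.4]
wrist_force: [0.9, 0.7, -1.1]
width: 0.0184
```

{"api": "drive_tool", "payload": {
  "targets": [
    [0.1,[0.05,0.01,0.25],0],
    [0.1,[0.1,0.02,0.5],0],
    [0.1,[0.14,0.03,0.75],0],
    [0.1,[0.17,0.03,0.9],0],
    [0.1,[0.17,0.03,0.9],0]
  ]
}}

```text
time: 45.88
tool_pos: [0.4657, 0.1629, 0.3614]
tool_rot: [-179.6, 29.2, -163.4]
wrist_force: [-0.1, -0.4, -2.0]
width: 0.0183
```

```bash
python3 - <<'E'
from rel import *
tz(); p,Rt=tgt((0,-.02,0),-.002,SR,St,.04); errs(Rt); print(p)
go(*p)
E
```

```text
toolz [ 0.469  0.133 -0.873] uphill tilt 29.17 left tilt -0.46 q [ 20.7 -14.1 -19.1  55.9  -2.4   3.6]
rot err in tool axes deg [-0.25 -1.56  0.02]
[0.5413162  0.19376153 0.14622766]
at [0.4657 0.1629 0.3614] yaw -163.37 t 45.88 -> shift [0.17  0.047 1.137] turn 0
```

{"api": "drive_tool", "payload": {
  "targets": [
    [0.1,[0.04,0.01,0.28],0],
    [0.1,[0.08,0.02,0.55],0],
    [0.1,[0.12,0.03,0.8],0],
    [0.1,[0.15,0.045,1],0],
    [0.1,[0.15,0.045,1],0]
  ]
}}

```text
time: 46.5
tool_pos: [0.5332, 0.1912, 0.1735]
tool_rot: [-179.6, 29.2, -163.4]
wrist_force: [-0.3, -0.4, -2.1]
width: 0.019
```

```bash
python3 - <<'E'
from rel import *
partim(SR,St,L6,.018,'w16.png')
where((0,-.02,0),SR,St)
for l in (.03,.02,.012,0): p,Rt=tgt((0,-.02,0),-.002,SR,St,l); go(*p)
errs(Rt);tz()
E
```

```text
t 46.6 part in cut [ 6.4 -0.2 68.9] F(insert axes) [-0.9 -0.8 -2.1] torque [-0.23  0.62  0.04] w 0.0186
at [0.5343 0.1915 0.177 ] yaw -163.39 t 46.6 -> shift [0.047 0.002 0.202] turn 0
at [0.5343 0.1915 0.177 ] yaw -163.39 t 46.6 -> shift [0.05  0.002 0.252] turn 0
at [0.5343 0.1915 0.177 ] yaw -163.39 t 46.6 -> shift [0.053 0.003 0.292] turn 0
at [0.5343 0.1915 0.177 ] yaw -163.39 t 46.6 -> shift [0.057 0.003 0.352] turn 0
rot err in tool axes deg [-0.23 -1.21  0.  ]
toolz [ 0.474  0.135 -0.87 ] uphill tilt 29.52 left tilt -0.44 q [ 21.1  -1.3 -35.8  26.   -2.5   3.9]
```

View pics/w16.png

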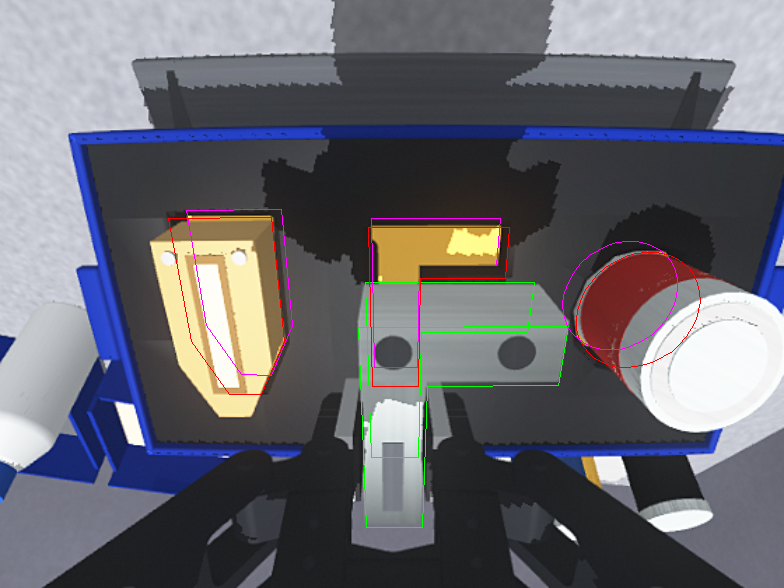

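{"api": "drive_tool", "payload": {
  "targets": [
    [0.1,[0.03,0,0.12],0],
    [0.1,[0.05,0.002,0.22],0],
    [0.1,[0.05,0.002,0.26],0],
    [0.1,[0.052,0.003,0.28],0],
    [0.1,[0.053,0.003,0.292],0]
  ]
}}

```text
time: 47.22
tool_pos: [0.5527, 0.1972, 0.12]
tool_rot: [-179.7, 29.5, -163.4]
wrist_force: [-1.1, 0.9, -1.6]
width: 0.0187
```

```bash
python3 - <<'E'
from rel import *
where((0,-.02,0),SR,St)
for l in (0,): p,Rt=tgt((0,-.02,0),-.002,SR,St,l); go(*p)
errs(Rt)
E
```

```text
t 47.225 part in cut [-1.  -0.1  9.1] F(insert axes) [-1.4  1.1 -1.1] torque [-0.02  0.68  0.16] w 0.0187
at [0.5527 0.1972 0.12  ] yaw -163.39 t 47.23 -> shift [0.    0.    0.056] turn 0
rot err in tool axes deg [-0.23 -1.22 -0.  ]
```

{"api": "drive_tool", "payload": {
  "targets": [
    [0.1,[0.001,0,0.02],0],
    [0.1,[0.002,0,0.032],0],
    [0.1,[0.002,0,0.044],0]
  ]
}}

```text
time: 47.6
tool_pos: [0.5564, 0.1984, 0.1115]
tool_rot: [-179.7, 29.5, -163.4]
wrist_force: [-25.3, -4.9, 34.6]
width: 0.0187
```

```bash
python3 - <<'E'
from rel import *
where((0,-.02,0),SR,St)
for l in (0,): p,Rt=tgt((0,-.02,0),-.002,SR,St,l); go(*p)
E
```

```text
t 47.6 part in cut [-1.3  0.  -0.2] F(insert axes) [-8.   2.6 42.3] torque [-0.14  1.77  0.32] w 0.0187
at [0.5564 0.1984 0.1115] yaw -163.38 t 47.6 -> shift [-0.004 -0.     0.01 ] turn 0
```

{"api": "drive_tool", "payload": {
  "targets": [
    [0.1,[-0.002,0,0.006],0],
    [0.1,[-0.002,0,0.01],0]
  ]
}}

```text
time: 47.85
tool_pos: [0.5567, 0.1985, 0.1111]
tool_rot: [-179.7, 29.5, -163.4]
wrist_force: [-58.2, -15.4, 69.0]
width: 0.0188
```

```bash
python3 - <<'E'
from rel import *
where((0,-.02,0),SR,St)
E
```

```text
t 47.85 part in cut [-1.1 -0.  -0.7] F(insert axes) [-24.2   2.   88.3] torque [-1.15  4.39  0.13] w 0.0188
```

{"api": "drive_tool", "payload": {
  "targets": [
    [0.1,[0,0,-0.015],0],
    [0.4,[0,0,-0.02],0],
    [0.4,[0,0,-0.03],0],
    [0.4,[0,0,-0.2],0],
    [0.4,[0,0,-0.4],0]
  ]
}}

```text
time: 48.48
tool_pos: [0.5187, 0.1873, 0.179]
tool_rot: [-179.6, 29.3, -163.4]
wrist_force: [0.2, 0.2, 0.7]
width: 0.0341
```

```bash
python3 - <<'E'
from rel import *
vision.capture('wrist');w=cap('wrist','w17.png'); cal=K('wrist')
for lab,P,h,c,z0 in (('stop_mid',STOP,.018,(0,-.02,0),-2),('nest_mid',NEST,.019,(0,-.1,0),-1)):
  for d in vision.silhouettes(lab,'wrist'):
    print(lab,round(d['confidence'],2),fit_seat([('wrist',d['mask'],cal)],P,h,c,6,z0=z0))
C=ipt(TI,(-.005,-.018,.045))[0]; tz(); go(*C)
s=monitor.sense();print(s['wrist_force'])
E
```

```text
stop_mid 0.86 (array([-1.81,  2.45, -4.86,  1.34, -3.86,  0.15]), np.float64(0.009))
toolz [ 0.474  0.135 -0.87 ] uphill tilt 29.51 left tilt -0.45 q [ 21.3  -3.2 -37.2  26.6  -2.7   4.1]
at [0.5198 0.1877 0.1797] yaw -163.4 t 48.67 -> shift [-0.     0.009  0.234] turn 0
[ 0.54483482 -0.47469986 -1.28433442]
```

View pics/w17.png

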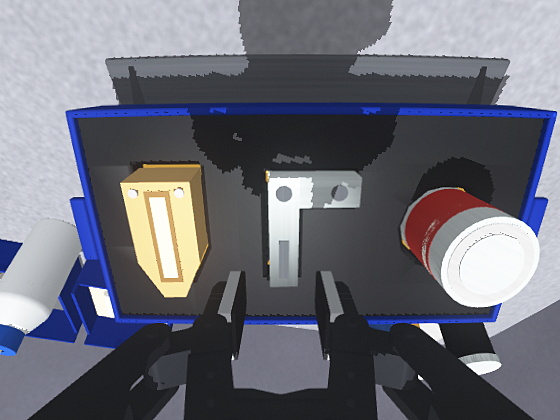

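{"api": "drive_tool", "payload": {
  "targets": [
    [0,[0,0.009,0.1],0],
    [0,[0,0.009,0.2],0],
    [0,[0,0.009,0.22],0],
    [0,[0,0.009,0.28],0],
    [0,[0,0.009,0.3],0]
  ]
}}

```text
time: 49.3
tool_pos: [0.5475, 0.1972, 0.1263]
tool_rot: [-179.6, 29.4, -163.4]
wrist_force: [-2.8, -6.3, 4.9]
width: -0.0004
```

```bash
cat >> rel.py <<'E'
def tip(c):
    s=monitor.sense(); r=R.from_euler('xyz',s['tool_rot'],degrees=True).as_matrix(); t=s['tool_pos']+r[:,2]*.014
    print('t',s['time'],'tip in cut mm',((t-ipt(TI,c)[0])@TI[0]*1000).round(1),'F',(s['wrist_force']@TI[0]).round(1),'w',round(s['width'],4))
E
python3 - <<'E'
from rel import *
tip((0,-.02,0))
E
```

```text
t 49.3 tip in cut mm [-4.1  1.6 17. ] F [-1.9 -5.2  6.4] w -0.0004
```

{"api": "drive_tool", "payload": {
  "targets": [
    [0,[0,0,0.008],0],
    [0,[0,0,0.014],0],
    [0,[0,0,0.018],0]
  ]
}}

```text
time: 49.68
tool_pos: [0.5488, 0.1974, 0.1253]
tool_rot: [-179.6, 29.5, -163.4]
wrist_force: [-47.6, -19.6, 58.0]
width: 0.0003
```

```bash
python3 - <<'E'
from rel import *
tip((0,-.02,0)); go(*ipt(TI,(-.02,-.1,.018+.02+.014))[0])
E
```

```text
t 49.675 tip in cut mm [-3.3  1.4 15.5] F [-20.9  -5.1  74.5] w 0.0003
at [0.5488 0.1974 0.1253] yaw -163.4 t 49.67 -> shift [ 0.07  -0.409 -0.114] turn 0
```

{"api": "drive_tool", "payload": {
  "targets": [
    [0,[0,0,-0.15],0],
    [0,[0.04,-0.2,-0.17],0],
    [0,[0.07,-0.41,-0.16],0],
    [0,[0.07,-0.41,-0.114],0],
    [0,[0.07,-0.41,-0.114],0]
  ]
}}

```text
time: 50.3
tool_pos: [0.5496, 0.1129, 0.1366]
tool_rot: [-179.7, 29.4, -163.4]
wrist_force: [-0.5, -0.5, 0.6]
width: 0.0001
```

```bash
python3 - <<'E'
from rel import *
tip((0,-.1,0)); go(*ipt(TI,(-.02,-.1,.018+.014))[0])
E
```

```text
t 50.3 tip in cut mm [-19.7   0.3  36. ] F [-0.3 -0.4  0.9] w 0.0001
at [0.5496 0.1129 0.1366] yaw -163.43 t 50.3 -> shift [ 0.003 -0.001  0.09 ] turn 0
```

{"api": "drive_tool", "payload": {
  "targets": [
    [0,[0,0,0.06],0],
    [0,[0,0,0.085],0],
    [0,[0,0,0.09],0],
    [0,[0,0,0.095],0]
  ]
}}

```text
time: 50.8
tool_pos: [0.5579, 0.1156, 0.1205]
tool_rot: [-179.6, 29.4, -163.4]
wrist_force: [-39.0, -10.3, 43.0]
width: 0.0005
```

```bash
python3 - <<'E'
from rel import *
tip((0,-.1,0))
E
```

```text
t 50.8 tip in cut mm [-18.9   0.5  17.7] F [-17.6   1.4  56.2] w 0.0005
```

```bash
python3 - <<'E'
from rel import *
go(*ipt(TI,(.02,-.1,.018+.014+.012))[0])
E
```

```text
at [0.5579 0.1156 0.1205] yaw -163.35 t 50.8 -> shift [-0.202 -0.003 -0.049] turn 0
```

{"api": "drive_tool", "payload": {
  "targets": [
    [0,[0,0,-0.07],0],
    [0,[-0.2,0,-0.06],0],
    [0,[-0.2,0,-0.045],0],
    [0,[-0.2,0,-0.015],0],
    [0,[-0.2,0,0.005],0]
  ]
}}

```text
time: 51.42
tool_pos: [0.5917, 0.1254, 0.1381]
tool_rot: [-179.7, 29.3, -163.4]
wrist_force: [-2.2, -0.9, 3.9]
width: 0.0001
```

```bash
python3 - <<'E'
from rel import *
tip((0,-.1,0))
E
```

```text
t 51.425 tip in cut mm [20.5  0.1 18.2] F [-0.5 -0.2  4.5] w 0.0001
```

{"api": "drive_tool", "payload": {
  "targets": [
    [0,[0,0,0.008],0],
    [0,[0,0,0.013],0]
  ]
}}

```text
time: 51.68
tool_pos: [0.5923, 0.1254, 0.1376]
tool_rot: [-179.7, 29.4, -163.4]
wrist_force: [-54.6, -13.6, 58.9]
width: 0.0006
```

```bash
python3 - <<'E'
from rel import *
tip((0,-.1,0)); go(*ipt(TI,(0,.0,.15))[0]); go(*ipt(TI,(0,.1,.058+.014+.02))[0])
E
```

```text
t 51.675 tip in cut mm [20.7 -0.1 17.5] F [-25.    2.8  77.4] w 0.0006
at [0.5923 0.1254 0.1376] yaw -163.4 t 51.67 -> shift [ 0.063  0.495 -0.601] turn 0
at [0.5923 0.1254 0.1376] yaw -163.4 t 51.67 -> shift [ 0.083  0.997 -0.316] turn 0
```

{"api": "drive_tool", "payload": {
  "targets": [
    [0,[0,0,-0.25],0],
    [0,[0.03,0.25,-0.42],0],
    [0,[0.06,0.55,-0.42],0],
    [0,[0.08,0.85,-0.38],0],
    [0,[0.08,1,-0.316],0]
  ]
}}

```text
time: 52.3
tool_pos: [0.4925, 0.3075, 0.1829]
tool_rot: [-179.7, 29.5, -163.3]
wrist_force: [0.5, -0.1, -0.2]
width: 0.0001
```

```bash
python3 - <<'E'
from rel import *
tip((0,.1,0)); go(*ipt(TI,(0,.1,.058+.014))[0])
E
```

```text
t 52.3 tip in cut mm [ 1.8  3.1 77. ] F [ 0.4 -0.3 -0.4] w 0.0001
at [0.4925 0.3075 0.1829] yaw -163.26 t 52.3 -> shift [ 0.011 -0.015  0.094] turn 0
```

{"api": "drive_tool", "payload": {
  "targets": [
    [0,[0.01,-0.015,0.06],0],
    [0,[0.01,-0.015,0.085],0],
    [0,[0.01,-0.015,0.095],0],
    [0,[0.01,-0.015,0.1],0]
  ]
}}

```text
time: 52.8
tool_pos: [0.5042, 0.3041, 0.1667]
tool_rot: [-179.7, 29.6, -163.5]
wrist_force: [-8.9, -1.0, 21.2]
width: -0.0001
```

```bash
python3 - <<'E'
from rel import *
tip((0,.1,0))
E
```

```text
t 52.8 tip in cut mm [ 4.  -3.6 58. ] F [ 1.3  1.6 22.9] w -0.0001
```

{"api": "drive_tool", "payload": {
  "targets": [
    [0,[0,0,0.006],0],
    [0,[0,0,0.01],0]
  ]
}}

```text
time: 53.05
tool_pos: [0.5047, 0.3044, 0.1666]
tool_rot: [-179.8, 29.7, -163.5]
wrist_force: [-44.0, -15.5, 60.9]
width: 0.0004
```

```bash
python3 - <<'E'
from rel import *
tip((0,.1,0))
E
```

```text
t 53.05 tip in cut mm [ 4.5 -3.4 57.6] F [-15.5  -2.1  75.1] w 0.0004
```

All three are home (tip heights 57.6, 17.6 and 15.5 against 58, 18 and 16 nominal). Retreat and do a final look.

{"api": "drive_tool", "payload": {
  "targets": [
    [0,[0,0,-0.1],0],
    [0,[0,0,-0.3],0],
    [0,[0,0,-0.6],0],
    [0,[0,0,-0.9],0],
    [0,[0,0,-0.9],0]
  ]
}}

```text
time: 53.68
tool_pos: [0.4189, 0.2801, 0.3249]
tool_rot: [-179.8, 29.8, -163.5]
wrist_force: [1.3, 0.4, -0.0]
width: 0.0002
```

```bash
python3 - <<'E'
from rel import *
im=cap('scene','s20.png');t=cap('top','t20.png')
for lab,P,h,c,z0,n in (('stop_mid',STOP,.018,(0,-.02,0),-2,6),('nest_mid',NEST,.019,(0,-.1,0),-1,6),('tin_p_mid',TIN,.039,(0,.1,0),19,5)):
    obs=[]
    for cam in ('scene','top'):
        cal=K(cam); want=proj(cam,ipt(TI,c),cal)[0]
        for d in vision.silhouettes(lab,cam):
            ys,xs=np.nonzero(d['mask'])
            if np.hypot(xs.mean()-want[0],ys.mean()-want[1])<25: obs.append((cam,d['mask'],cal));break
    print(lab,[o[0] for o in obs],fit_seat(obs,P,h,c,n,z0=z0) if obs else None)
for n in ['tape_roll','wash_bottle','mix_cup','screwdriver','moulding_1','tin_q_mid']:
    print(n,[(np.round(d['position'],3).tolist(),round(d['confidence'],2)) for d in vision.tip_of(n,'scene')])
print(monitor.sense()['time'],monitor.sense()['wrist_force'])
E
```

```text
stop_mid ['scene', 'top'] (array([-2.34,  1.96, -6.19,  2.85, -1.4 , -0.68]), np.float64(0.082))
nest_mid ['scene', 'top'] (array([ 0.92,  1.87, -2.22,  2.3 ,  0.21, -2.49]), np.float64(0.028))
tin_p_mid ['scene', 'top'] (array([-0.74, -1.12, 21.4 ,  2.53,  2.35]), np.float64(0.042))
tape_roll [([0.512, -0.238, -0.001], 0.59)]
wash_bottle [([0.769, -0.029, 0.001], 0.77)]
mix_cup [([0.327, -0.188, -0.002], 0.68), ([0.59, 0.124, 0.099], 0.28)]
screwdriver [([0.744, -0.199, 0.001], 0.87)]
moulding_1 [([0.663, -0.321, -0.001], 0.71), ([0.408, -0.205, -0.001], 0.64), ([0.568, 0.202, 0.099], 0.22)]
tin_q_mid [([0.424, -0.303, 0.037], 0.93), ([0.251, -0.399, 0.042], 0.93), ([0.448, -0.406, 0.04], 0.71), ([0.35, -0.41, 0.04], 0.67), ([0.324, -0.19, -0.0], 0.49)]
54.375 [ 0.19385302 -0.30995619  0.19641071]
```

View pics/s20.png

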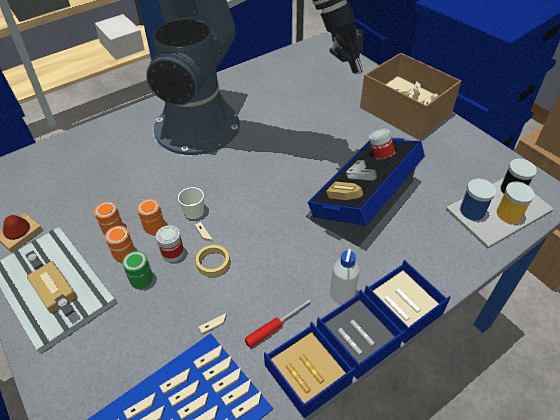

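View pics/t20.png

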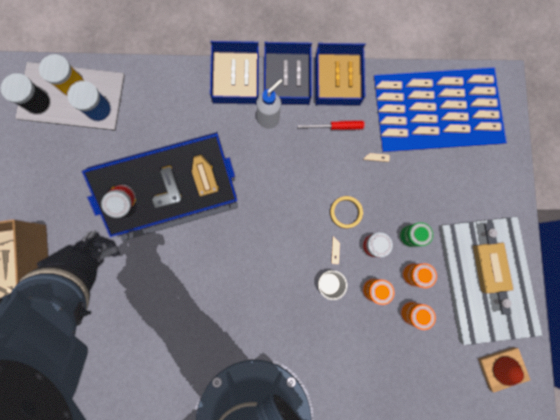

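The pictures show the nest, stop and tin in their cutouts, the empty tin upright at (0.424, -0.303), the bystanders where they were, and the arm clear. I am handing in.

```bash
python3 - <<'E'
from plant import order
print(order.finish_job())
E
```

```text
the job is handed in; nothing more can be done
None
```

I pressed the full tin, the nest and the stop into their cutouts and handed the job in at about 54 s. The hand-in gives no verdict.

**How it was done**
- **Full tin:** I lifted one tin and read about 3.5–4 N, so that was the full one. The other tin was not touched.
- **Tool tilt:** The moves cannot tilt the tool directly. I changed its tilt by commanding poses beyond the joint limits, then set each part in along the foam's normal.

**Last checks**

| Part | Closed fingertips stop at (mm above foam) | Nominal (mm) | Push (N) |
|---|---|---|---|
| Tin lid | 57.6 | 58 | 75 |
| Nest, tail | 17.7 | 18 | 56 |
| Nest, nose | 17.5 | 18 | 77 |
| Stop | 15.5 | 16 | 75 |

- **Centring and tilt, camera fits:** These put all three parts within about 2.4 mm of centre and 3° of square. Turn in line read 0.7° for the stop and 2.5° for the nest.
- **Other objects:** In the last pictures the empty tin stands upright at its starting place. The tape roll, washing bottle, mixing cup, screwdriver and mouldings look unmoved, and the arm touches nothing.

**Where the checks disagree**
- **Stop depth:** The last camera fit put its centre at -6.2 mm, against -2 mm nominal and an allowed range down to -6. That fit had the poorest match. The press check showed the stop on its floor, and I trusted that.
- **Tin sideways position:** An earlier wrist-camera fit put the tin 3.6 mm down the slope, where the last fit says 0.7 mm. Both are within the 5 mm allowed.

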